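Store the tins under the rack's lift-off shelf

ROBOT

A 7-joint arm with a two-finger parallel gripper is mounted at the origin on the work surface. World frame = base frame: x ahead of the robot, y to its left, z up, the work surface at z = 0. Lengths are in m, angles in rad, forces in N, time in s.
With the tool pointing down it reaches from about 0.35 to 0.9 m from the base axis. Payload 8.1 kg.
Tool frame: the origin (TCP) lies on the centre line of the jaws, within the pads' length; the fingertips stand 14 mm ahead of it and the grasp point (between the pads) lies 5 mm behind it; z points along the fingers, y is the direction in which the jaws open and shut (so a half turn about z gives the same grasp; the last joint's range is limited). The gripper opens to 92 mm and grips with 3 to 60 N. Pads are 19 mm wide; open, the fingers measure 130 mm over their backs; the gripper's body (75 mm by 190 mm) begins 47 mm behind the grasp point.
Start: joints at [-1.438, 0.434, 0.025, 1.573, -0.012, 1.134, -0.075], TCP at [0.146, 0.608, 0.241] pointing down, gripper open.
Joint ranges: [-2.62, 2.62], [-0.44, 2.09], [-1.27, 1.32], [0.08, 2.57], [-1.32, 4.46], [0.12, 2], [-2.74, 2.74]. Speed limits (rad/s): [2.22, 2.22, 3.01, 3.01, 3.14, 3.14, 3.14].

INTERFACE

Orientations are given as a rotation vector (axis times angle).
In Python, from cell import observe, eyes, arm gives the robot as it stands.
- The arm moves only by the tool step_arm, never from a script. Its argument "series" is a list that holds one entry, the list of rows, each a list of 5 numbers: the finger opening in m, from 0 to 0.0918, then the shift along the world's x, y, z in m, then the turn about the world's z in degrees. In form: [[[hand, dx, dy, dz, spin], ...]]. A call has 1 to 20 rows; each row is the pose to reach, as a shift and turn from the pose measured when the call began; what a row does not reach only later rows make up. A row lasts 1/12 s, in which the tool goes at most 41.7 mm and 7.16 degrees, less where a joint would pass 70% of its speed; a pose out of reach is approached as far as the arm can. A call with a gripper value outside its range is refused whole. The fingers move at their own pace and stop on an object; "squeeze" is the grip in N (left out, the last holds). Time passes only in rows, so rows that repeat a pose let the fingers close. It gives the time, the measured TCP pose, the force and the opening at its end, in the units of the state.
- observe(): the state, without advancing time (a new reading comes with each control period).
- eyes.get_image(name): name is "side" or "top" or "wrist"; returns (picture, depth): 384x512x3 uint8, red, green, blue; 384x512 float32, m along the optical axis (not along the pixel's ray), 0 where there is no reading.
- eyes.camera_params(name): a dict with "intrinsics" (3x3 intrinsics, pixels), "position" and "attitude" of the camera in the world. Camera axes: x right, y down, z forward; pixel columns grow to the right and rows downward; lengths in m; the calibration is good to about 2 mm. A picture is of the moment at which its call begins: read the wrist's pose just before it. camera_params takes no time and is no camera call; for the wrist camera it gives the pose at the moment of the call.
- arm.sign_off(): hands the job in, once; it reports no verdict.
The state is a dict: "clock": time; "joints": joint angles; "dq": joint speeds; "joint_efforts": joint torques, N m; "position": TCP position; "ee_rot": TCP orientation; "force": force on the tool from outside, world axes, zero at the start; "ft_torque": the same for the moment, N m; "width": opening from 0.0 (shut) to 1.0 (fully open).
Only numpy, scipy, OpenCV 4.12 (cv2) and the standard library are available. Lean on these libraries where they do the work, as an engineer would, in place of code of your own. Each camera call takes 0.05 s, during which the arm holds its last target.

TASK

Put the rectangular tins away in the counter rack: first stand the glass jar from its shelf upright on the counter and lay the shelf board flat on the counter, then stack all the rectangular tins squarely in one column on the rack's base between its four corner posts, deep tins below flat ones. Then lay the shelf back across both end ledges, down between their upstands, and stand the jar on the shelf again; never tip the jar over and leave the other kitchen things where they are.

Things in the scene. Friction and masses are not known exactly. Their poses are not given: they have to be found in the camera images.
- rack: fixed tin rack: bamboo base 104 x 244 x 12 mm (x, y, z); near each end (-y, +y) two steel angle posts stand under a flat ledge. The four posts stand at the corners of the tin column: 74 mm (x) by 154 mm (y) inside them, 7 mm round a tin, each reaching 16 mm along the tin's long sides. Open at top and between the posts. Origin at the centre of its underside; never moves
- rack_bay (a point): centre of the upper face of the rack's base (12 mm above the counter), axes as the rack: middle of the tin column
- rack_rest (a point): where the centre of the shelf's underside lies when the shelf rests on both ledges (190 mm above the counter), axes as the rack. Each ledge runs from 77 to 111 mm from here along y, with upstands 9 to 10 mm high at its outer end, front and back that leave the shelf about 7 mm of play each way
- shelf: loose bamboo shelf board 60 x 210 x 14 mm (x, y, z), about 0.14 kg, at first lying across the rack's two ledges; origin at the centre of its underside, long side along its y. The counter left of the rack (x 0.33 to 0.53 m, y 0.27 to 0.46 m, and x up to 0.6 m for y under 0.34 m) is clear for setting shelf and jar aside
- jar: small closed glass spice jar with a steel twist cap, 54 mm in diameter, 80 mm tall with the cap, about 0.17 kg, at first standing on the shelf; origin at the centre of its underside, z up
- tin_deep1: closed rectangular tinplate tin with a slip lid, the deep kind: 60 x 140 x 42 mm (along its own x, y, z); origin at the centre of its underside, z up, long side along its y. Stands on the counter in front of the rack or to its right; may be absent
- tin_deep2: closed rectangular tinplate tin with a slip lid, the deep kind: 60 x 140 x 42 mm (along its own x, y, z); origin at the centre of its underside, z up, long side along its y. Stands on the counter in front of the rack or to its right; may be absent
- tin_flat1: closed rectangular tinplate tin with a slip lid, the flat kind: 60 x 140 x 28 mm (along its own x, y, z); origin at the centre of its underside, z up, long side along its y. Stands on the counter in front of the rack or to its right; may be absent
- tin_flat2: closed rectangular tinplate tin with a slip lid, the flat kind: 60 x 140 x 28 mm (along its own x, y, z); origin at the centre of its underside, z up, long side along its y. Stands on the counter in front of the rack or to its right; may be absent
- pot: closed green enamel pot, 198 mm wide, 152 mm tall, two side handles; bystander, origin under its centre
- colander: orange plastic colander, 180 mm wide, 82 mm tall; bystander, origin under its centre
- spatula: bamboo spatula lying along its x, 295 mm long; bystander
- whisk: yellow silicone whisk with steel handle lying along its x, 265 mm long, 62 mm high; bystander
- salt: small white ceramic salt bowl, 68 mm wide, 45 mm tall; bystander
- milk: round tin can, 72 mm wide, 85 mm tall; bystander, does not belong in the rack
- oil: amber glass oil bottle, 68 mm wide, 230 mm tall; bystander
- mug: blue ceramic mug, 76 mm wide, 90 mm tall; bystander
Mind the look-alikes: they are no part of the job. Leave any black or turquoise look-alike of the jar alone.

How it is judged:
By the outcome, as a careful person would: the job done as asked, in the order asked, and still so for the second after the job is handed in, with the robot touching nothing.
Of tin_deep1, tin_deep2, tin_flat1, tin_flat2 only 2 to 4 are there at a start; the rules pass over those that are not, and their reading is None.
At some moment in a run one of tin_deep1, tin_deep2, tin_flat1, tin_flat2 may be knocked a few centimetres aside while the robot is not near it.
It also fails if it takes over 210 s, if anything falls off the work surface, if the arm or the gripper's body presses on something with over 40 N, if the wrist force passes 120 N, or if a joint passes its speed limit or range.

## Working session

There is one attempt and no reset: what is moved stays moved. The work goes in short steps, Python scripts to look and compute and a tool call to move; the robot and the scene stay as the last step left them, time stands still between calls to the robot, and variables do not carry over. Pictures are saved under pics/ and viewed, and the job is handed in when it is done.

Besides the shell and the picture viewer there is one more tool, called by a JSON object that holds its "fn" and its "kwargs". step_arm: Moves the arm, as the interface text tells. Its arguments: {"type":"object","properties":{"series":{"type":"array"},"squeeze":{"type":"number"}},"required":["series"]}

```bash
mkdir -p pics; ls; python3 - <<'E'
from cell import observe, eyes, arm
import cv2
print(observe())
for n in ["side","top","wrist"]:
    p,d=eyes.get_image(n); cv2.imwrite(f"pics/{n}0.png",cv2.cvtColor(p,cv2.COLOR_RGB2BGR))
    print(n,eyes.camera_params(n))
E
```

```text
pics
{'clock': 0.0, 'joints': array([-1.43762046,  0.43519448,  0.02496544,  1.57408925, -0.01163456,
        1.13400551, -0.07513383]), 'dq': array([ 1.62506363e-04,  7.59910188e-05, -9.17151333e-04,  1.05085669e-04,
       -1.70124289e-03, -3.81870775e-04, -2.93876953e-04]), 'joint_efforts': array([-3.93989612e-04, -6.67871261e+01,  9.84526277e-01, -3.14455390e+01,
       -6.07515872e-02,  4.29913437e-02,  1.66716259e-04]), 'position': array([0.14592275, 0.60722315, 0.2399656 ]), 'ee_rot': array([-3.69663201e-01, -3.11968996e+00,  2.43409684e-03]), 'force': array([ 0.40936451, -0.55023714, -0.20579294]), 'ft_torque': array([-0.0129171 , -0.0398311 ,  0.02078728]), 'width': 0.9993547811235074}
side {'intrinsics': array([[354.45329421,   0.        , 259.42669171],
       [  0.        , 354.45329421, 191.85130203],
       [  0.        ,   0.        ,   1.        ]]), 'position': array([ 0.3781835 , -1.16713036,  0.83679149]), 'attitude': array([-2.08882723,  0.15541384, -0.09565187])}
top {'intrinsics': array([[363.489819  ,   0.        , 254.91981286],
       [  0.        , 363.489819  , 192.49652614],
       [  0.        ,   0.        ,   1.        ]]), 'position': array([0.27530876, 0.01808658, 1.47222621]), 'attitude': array([-2.10109702,  2.12442372, -0.19156948])}
wrist {'intrinsics': array([[312.90635035,   0.        , 258.08913396],
       [  0.        , 312.90635035, 194.97337424],
       [  0.        ,   0.        ,   1.        ]]), 'position': array([0.07836569, 0.62270402, 0.38339992]), 'attitude': array([2.3017919 , 1.81324507, 0.23585424])}
```

View pics/top0.png

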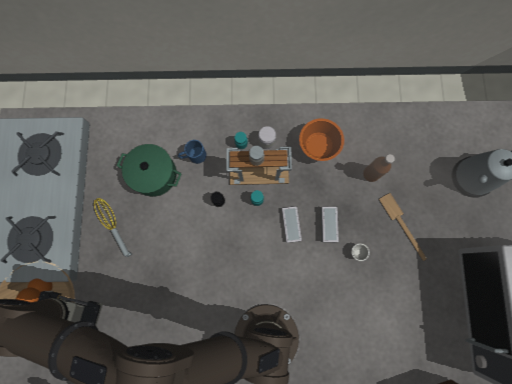

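View pics/side0.png

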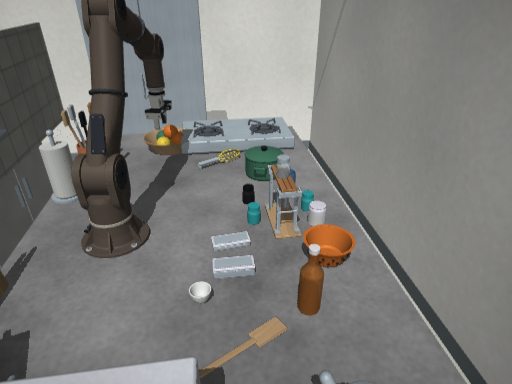

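View pics/wrist0.png

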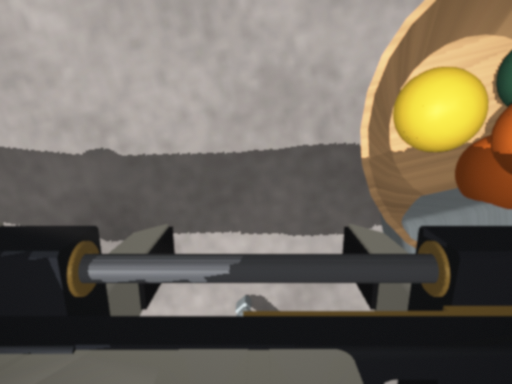

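The top view shows the clear steel-capped jar at (256,155) on the shelf, with the rack around (259,165). The tins are at (291,224) and (330,224). Candidates for the jar are the clear one (256,155), black (218,199), turquoise (257,198) and turquoise (241,140). I choose the clear one on the shelf. Next I check it in a crop and measure.

```bash
cat > h.py <<'E'
import numpy as np, cv2
from scipy.spatial.transform import Rotation as R
from cell import observe, eyes, arm
def snap(n):
    c=eyes.camera_params(n)
    p,d=eyes.get_image(n)
    return p,d,c
def cloud(d,c):
    K=c["intrinsics"];v,u=np.mgrid[0:d.shape[0],0:d.shape[1]]
    P=np.stack([(u-K[0,2])/K[0,0]*d,(v-K[1,2])/K[1,1]*d,d],-1)
    W=P@R.from_rotvec(c["attitude"]).as_matrix().T+c["position"]
    W[d<=0]=np.nan
    return W
def save(name,p,box=None,s=1):
    if box: p=p[box[1]:box[3],box[0]:box[2]]
    cv2.imwrite("pics/"+name,cv2.resize(cv2.cvtColor(p,cv2.COLOR_RGB2BGR),None,fx=s,fy=s,interpolation=cv2.INTER_CUBIC))
def rect(W,m):
    pts=W[m][:,:2]; pts=pts[~np.isnan(pts[:,0])]
    r=cv2.minAreaRect((pts*1000).astype(np.float32))
    return r
E
python3 - <<'E'
from h import *
p,d,c=snap("top"); W=cloud(d,c)
np.savez("top0.npz",p=p,W=W)
save("topcrop.png",p,(190,110,390,270),4)
ps,ds,cs=snap("side"); save("sidecrop.png",ps,(190,130,350,310),3.3)
print("counter z",np.nanmedian(W[260:280,380:400,2]))
for (u,v) in [(291,224),(330,224),(256,153),(235,162),(285,158),(258,180)]: print(u,v,W[v,u])
z=W[...,2]
for name,(a,b,x0,x1),(lo,hi) in [("tinA",(200,250,275,306),(.02,.06)),("tinB",(200,250,315,346),(.02,.06)),("shelf",(140,175,220,296),(.197,.212)),("jar",(140,170,240,275),(.27,.30)),("ledges",(135,190,220,296),(.184,.195)),("base",(140,190,220,296),(.005,.02))]:
    m=np.zeros(z.shape,bool); m[a:b,x0:x1]=True; m&=(z>lo)&(z<hi)
    print(name,m.sum(),rect(W,m),np.nanmedian(z[m]), np.nanmean(W[m],0))
E
```

```text
counter z -5.255916010837858e-05
291 224 [ 0.4313082  -0.10560503  0.02387398]
330 224 [ 0.42736614 -0.25666384  0.04457323]
256 153 [0.64666194 0.02864504 0.28455742]
235 162 [0.63958835 0.10585433 0.20196841]
285 158 [ 0.6529089  -0.07576815  0.19925978]
258 180 [0.61590249 0.02400152 0.01172173]
tinA 525 ((431.5133056640625, -104.96057891845703), (139.83058166503906, 60.28694534301758), 6.245471000671387) 0.028326895053627954 [ 0.43012728 -0.10483146  0.02830816]
tinB 550 ((428.8729248046875, -254.7831573486328), (61.3620491027832, 135.6890869140625), 89.0609359741211) 0.0420106852499339 [ 0.42813751 -0.25326882  0.04162973]
shelf 865 ((652.2366943359375, 22.040870666503906), (84.79569244384766, 233.8572235107422), 0.23937630653381348) 0.20347878338393754 [0.65133772 0.02361392 0.20337943]
jar 159 ((649.4149169921875, 30.340599060058594), (44.46480178833008, 46.847225189208984), 88.86174774169922) 0.2834562736736659 [0.6491874  0.02998741 0.28316725]
ledges 144 ((653.4307250976562, 21.300621032714844), (87.37683868408203, 229.14523315429688), 0.7714273929595947) 0.18995013299500296 [0.64682697 0.01343287 0.190026  ]
base 900 ((685.244384765625, 25.526565551757812), (315.4659729003906, 212.9534912109375), 89.49662780761719) 0.011642712847159675 [0.64023893 0.02171888 0.0115467 ]
```

View pics/topcrop.png

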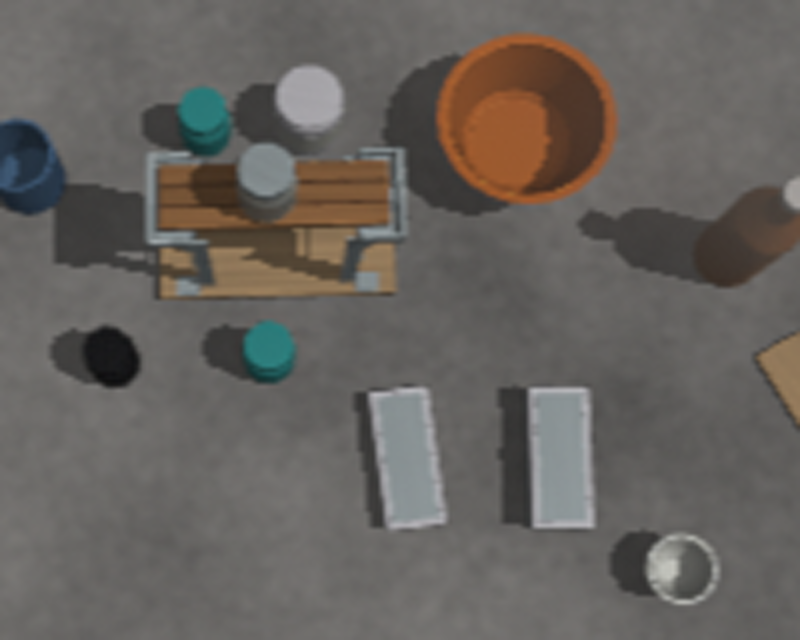

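View pics/sidecrop.png

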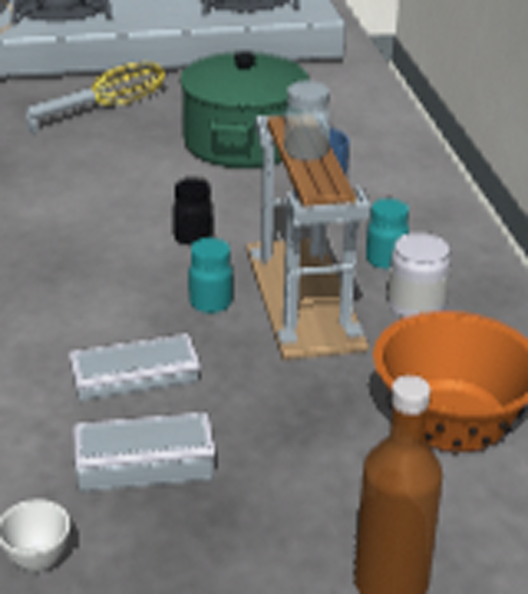

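The crop confirms it: the clear jar with the steel cap stands on the shelf. The flat tin A is at world (0.431,-0.105) and the deep tin B at (0.428,-0.254). There are only two tins. Next, the bystanders and the tool yaw.

```bash
python3 - <<'E'
from h import *
z=np.load("top0.npz"); W=z["W"]; p=z["p"]
for n,(u,v) in dict(turqF=(257,196),turqB=(241,138),black=(218,198),milk=(267,133),pot=(148,168),mug=(196,150)).items(): print(n,W[v,u].round(3))
o=observe(); print(R.from_rotvec(o["ee_rot"]).as_matrix().round(3), o["joints"].round(2))
m=np.zeros(W.shape[:2],bool); m[175:190,222:296]=True; m&=(W[...,2]>.007)&(W[...,2]<.018)
print("base front strip",rect(W,m), np.nanmin(W[m],0),np.nanmax(W[m],0))
m=np.zeros(W.shape[:2],bool); m[135:190,215:300]=True; m&=(W[...,2]>.185)&(W[...,2]<.22)
print("top struct",rect(W,m))
hsv=cv2.cvtColor(p,cv2.COLOR_RGB2HSV)
w=m&(hsv[...,1]>100)&(W[...,2]>.197); print("wood",w.sum(),rect(W,w))
E
```

```text
turqF [0.535 0.028 0.086]
turqB [0.773 0.09  0.085]
black [0.53 0.18 0.08]
milk [ 0.792 -0.015  0.087]
pot [0.64  0.443 0.135]
mug [0.752 0.285 0.002]
[[-0.972  0.234 -0.   ]
 [ 0.234  0.972 -0.001]
 [-0.    -0.001 -1.   ]] [-1.44  0.43  0.03  1.57 -0.01  1.13 -0.08]
base front strip ((608.7847900390625, 13.967903137207031), (277.45660400390625, 59.140621185302734), 89.5580062866211) [ 0.57986634 -0.12487771  0.00706243] [0.63929541 0.15249264 0.01735401]
top struct ((652.6242065429688, 21.9801025390625), (87.47895812988281, 234.2267303466797), 0.26393982768058777)
wood 685 ((652.2410278320312, 22.20367431640625), (60.94711685180664, 203.97198486328125), 0.32465890049934387)
```

{"fn": "step_arm", "kwargs": {"series": [[[0.0918, 0.0, 0.0, 0.16, 0], [0.0918, 0.0, 0.0, 0.16, 0], [0.0918, 0.0, 0.0, 0.16, 0], [0.0918, 0.0, 0.0, 0.16, 0], [0.0918, 0.503, -0.577, 0.16, -76.5], [0.0918, 0.503, -0.577, 0.16, -76.5], [0.0918, 0.503, -0.577, 0.16, -76.5], [0.0918, 0.503, -0.577, 0.16, -76.5], [0.0918, 0.503, -0.577, 0.16, -76.5], [0.0918, 0.503, -0.577, 0.16, -76.5], [0.0918, 0.503, -0.577, 0.16, -76.5], [0.0918, 0.503, -0.577, 0.16, -76.5], [0.0918, 0.503, -0.577, 0.16, -76.5], [0.0918, 0.503, -0.577, 0.16, -76.5], [0.0918, 0.503, -0.577, 0.16, -76.5], [0.0918, 0.503, -0.577, 0.16, -76.5], [0.0918, 0.503, -0.577, 0.16, -76.5], [0.0918, 0.503, -0.577, 0.16, -76.5], [0.0918, 0.503, -0.577, 0.16, -76.5], [0.0918, 0.503, -0.577, 0.16, -76.5]]], "squeeze": 20}}

```text
clock: 1.92
position: [0.585, 0.1034, 0.4005]
ee_rot: [-2.221, -2.222, 0.0]
force: [0.1, 1.2, -0.3]
width: 1.002
```

{"fn": "step_arm", "kwargs": {"series": [[[0.0918, 0.064, -0.073, 0.0, 0], [0.0918, 0.064, -0.073, 0.0, 0], [0.0918, 0.064, -0.073, 0.0, 0], [0.0918, 0.064, -0.073, 0.0, 0], [0.0918, 0.064, -0.073, 0.0, 0], [0.0918, 0.064, -0.073, 0.0, 0]]]}}

```text
clock: 2.42
position: [0.6487, 0.0314, 0.4003]
ee_rot: [-2.219, -2.222, 0.0]
force: [-0.6, 1.2, -0.6]
width: 1.003
```

```bash
python3 - <<'E'
from h import *
o=observe(); print(o["position"],o["joints"].round(2))
p,d,c=snap("wrist"); save("w1.png",p); W=cloud(d,c); np.savez("w1.npz",p=p,W=W); print(c["position"])
z=W[...,2]
m=(z>.275)&(z<.292)&(abs(W[...,0]-.65)<.06)&(abs(W[...,1]-.03)<.06); print(m.sum(),rect(W,m),np.nanmean(W[m],0))
E
```

```text
[0.64867947 0.03139702 0.40027117] [-0.5   0.44  0.6   1.26 -0.24  1.51  0.08]
[0.64781621 0.0990351  0.54360787]
2344 ((650.77685546875, 27.650880813598633), (47.49824905395508, 47.07709884643555), 71.06103515625) [0.65077659 0.02864041 0.28289844]
```

View pics/w1.png

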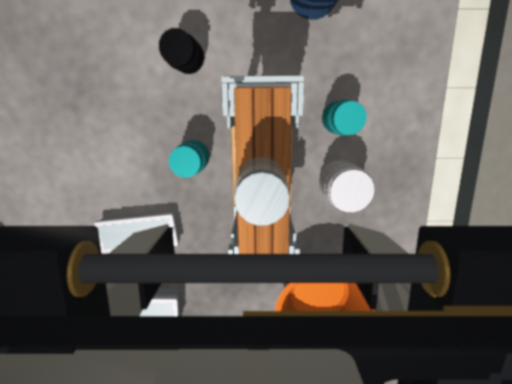

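The wrist view shows the clear cap at (262,197), world (0.650,0.029). The turquoise jars are at (188,158) and (345,118), the black one at (181,50).

{"fn": "step_arm", "kwargs": {"series": [[[0.0918, 0.0015, -0.0025, -0.04, 0], [0.0918, 0.0015, -0.0025, -0.08, 0], [0.0918, 0.0015, -0.0025, -0.11, 0], [0.0918, 0.0015, -0.0025, -0.14, 0], [0.0918, 0.0015, -0.0025, -0.159, 0], [0.0918, 0.0015, -0.0025, -0.159, 0], [0.0918, 0.0015, -0.0025, -0.159, 0], [0.045, 0.0015, -0.0025, -0.159, 0], [0.045, 0.0015, -0.0025, -0.159, 0], [0.045, 0.0015, -0.0025, -0.159, 0], [0.045, 0.0015, -0.0025, -0.159, 0], [0.045, 0.0015, -0.0025, -0.159, 0], [0.045, 0.0015, -0.0025, -0.159, 0], [0.045, 0.0015, -0.0025, -0.159, 0], [0.045, 0.0015, -0.0025, -0.159, 0]]], "squeeze": 20}}

```text
clock: 3.72
position: [0.6503, 0.0294, 0.2418]
ee_rot: [-2.218, -2.223, -0.001]
force: [1.3, -0.7, 2.8]
width: 0.578
```

{"fn": "step_arm", "kwargs": {"series": [[[0.045, 0, 0, 0.02, 0], [0.045, 0, 0, 0.04, 0], [0.045, 0, 0, 0.06, 0], [0.045, 0, 0, 0.06, 0], [0.045, -0.01, 0.02, 0.06, 0], [0.045, -0.03, 0.05, 0.06, 0], [0.045, -0.05, 0.08, 0.06, 0], [0.045, -0.07, 0.11, 0.06, 0], [0.045, -0.09, 0.14, 0.06, 0], [0.045, -0.11, 0.17, 0.06, 0], [0.045, -0.13, 0.2, 0.06, 0], [0.045, -0.15, 0.23, 0.06, 0], [0.045, -0.17, 0.26, 0.06, 0], [0.045, -0.19, 0.29, 0.06, 0], [0.045, -0.21, 0.32, 0.06, 0], [0.045, -0.23, 0.345, 0.06, 0], [0.045, -0.25, 0.37, 0.06, 0], [0.045, -0.265, 0.385, 0.06, 0], [0.045, -0.27, 0.391, 0.06, 0], [0.045, -0.27, 0.391, 0.06, 0]]]}}

```text
clock: 5.38
position: [0.3781, 0.422, 0.3007]
ee_rot: [-2.213, -2.228, 0.001]
force: [-0.3, 0.1, -0.9]
width: 0.581
```

{"fn": "step_arm", "kwargs": {"series": [[[0.045, 0, 0, -0.03, 0], [0.045, 0, 0, -0.06, 0], [0.045, 0, 0, -0.09, 0], [0.045, 0, 0, -0.12, 0], [0.045, 0, 0, -0.15, 0], [0.045, 0, 0, -0.18, 0], [0.045, 0, 0, -0.21, 0], [0.045, 0, 0, -0.23, 0], [0.045, 0, 0, -0.245, 0], [0.045, 0, 0, -0.255, 0], [0.045, 0, 0, -0.26, 0], [0.045, 0, 0, -0.262, 0], [0.045, 0, 0, -0.262, 0], [0.045, 0, 0, -0.262, 0]]]}}

```text
clock: 6.55
position: [0.3788, 0.4223, 0.0396]
ee_rot: [-2.213, -2.227, -0.001]
force: [-0.1, -0.4, -2.1]
width: 0.584
```

```bash
python3 - <<'E'
from h import *
o=observe(); print(o["position"],o["force"],o["joints"].round(2))
p,d,c=snap("side"); save("s2.png",p,(180,80,340,240),3.5)
p,d,c=snap("top"); save("t2.png",p,(90,120,300,280),3.5)
E
```

```text
[0.37875734 0.42225686 0.03959061] [-0.07421574 -0.4443926  -2.06214978] [-1.17  0.6   0.33  1.93 -0.31  0.66 -0.63]
```

View pics/s2.png

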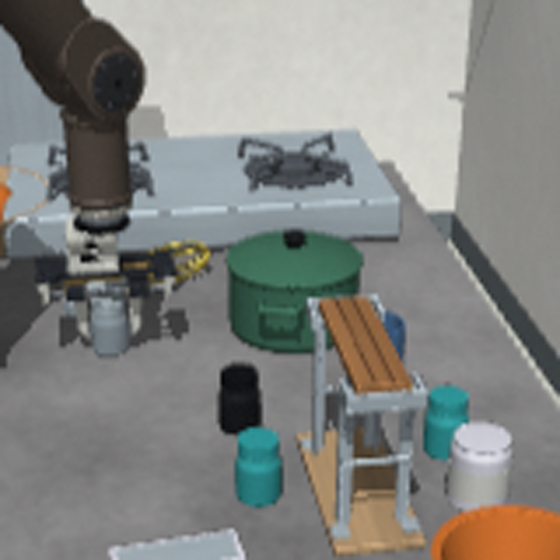

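Jar at (108,330) in the crop, upright just above the counter. Lower it, release, and rise.

{"fn": "step_arm", "kwargs": {"series": [[[0.045, 0, 0, -0.001, 0], [0.045, 0, 0, -0.0018, 0], [0.045, 0, 0, -0.0018, 0], [0.06, 0, 0, -0.0018, 0], [0.075, 0, 0, -0.0018, 0], [0.0918, 0, 0, -0.0018, 0], [0.0918, 0, 0, -0.0018, 0], [0.0918, 0, 0, 0.01, 0], [0.0918, 0, 0, 0.03, 0], [0.0918, 0, 0, 0.06, 0], [0.0918, 0, 0, 0.1, 0], [0.0918, 0, 0, 0.14, 0], [0.0918, 0, 0, 0.18, 0], [0.0918, 0, 0, 0.22, 0], [0.0918, 0, 0, 0.26, 0], [0.0918, 0, 0, 0.3, 0], [0.0918, 0, 0, 0.3, 0]]]}}

```text
clock: 8.07
position: [0.381, 0.4239, 0.3488]
ee_rot: [-2.212, -2.225, -0.021]
force: [1.0, 0.4, -0.0]
width: 1.001
```

```bash
python3 - <<'E'
from h import *
o=observe(); print(o["position"],o["force"])
p,d,c=snap("top"); save("t3.png",p,(90,120,360,280),3); W=cloud(d,c);z=W[...,2]
m=(z>.197)&(z<.212); m[:135]=0;m[190:]=0;m[:,:215]=0;m[:,300:]=0
hsv=cv2.cvtColor(p,cv2.COLOR_RGB2HSV); print(rect(W,m),rect(W,m&(hsv[...,1]>100)))
p,d,c=snap("side"); save("s3.png",p,(150,80,340,260),3)
E
```

```text
[0.38098886 0.42387882 0.34881837] [ 1.03115049  0.43332874 -0.02006054]
((652.2959594726562, 21.972137451171875), (85.17302703857422, 234.09547424316406), 0.24683862924575806) ((652.232666015625, 22.1343994140625), (59.75082015991211, 204.574951171875), 0.8934726119041443)
```

View pics/t3.png

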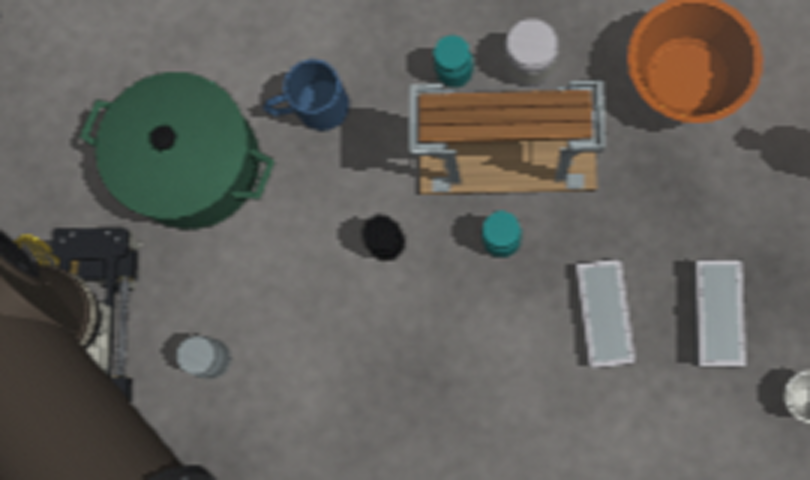

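View pics/s3.png

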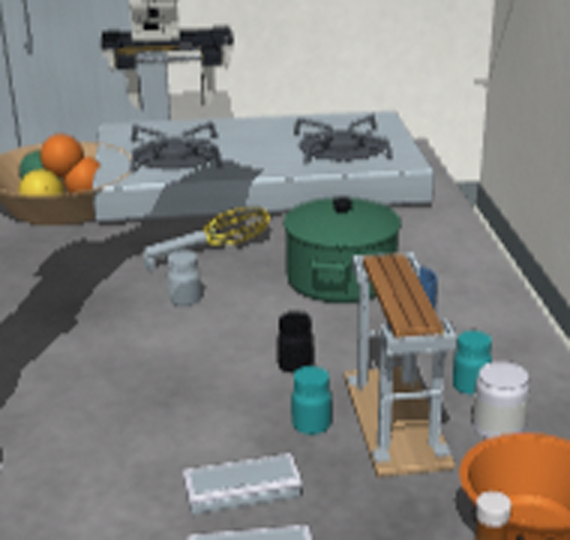

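The jar stands upright at (200,355) in the top crop. Now the shelf.

{"fn": "step_arm", "kwargs": {"series": [[[0.0918, 0.271, -0.402, 0.0, 0], [0.0918, 0.271, -0.402, 0.0, 0], [0.0918, 0.271, -0.402, 0.0, 0], [0.0918, 0.271, -0.402, 0.0, 0], [0.0918, 0.271, -0.402, 0.0, 0], [0.0918, 0.271, -0.402, 0.0, 0], [0.0918, 0.271, -0.402, 0.0, 0], [0.0918, 0.271, -0.402, 0.0, 0], [0.0918, 0.271, -0.402, 0.0, 0], [0.0918, 0.271, -0.402, 0.0, 0], [0.0918, 0.271, -0.402, 0.0, 0], [0.0918, 0.271, -0.402, 0.0, 0], [0.0918, 0.271, -0.402, 0.0, 0], [0.0918, 0.271, -0.402, 0.0, 0], [0.0918, 0.271, -0.402, 0.0, 0], [0.0918, 0.271, -0.402, 0.0, 0]]]}}

```text
clock: 9.5
position: [0.6494, 0.0223, 0.3417]
ee_rot: [-2.209, -2.227, -0.007]
force: [-0.5, 0.7, -0.3]
width: 0.999
```

```bash
python3 - <<'E'
from h import *
o=observe(); print(o["position"]); M=R.from_rotvec(o["ee_rot"]).as_matrix(); print(np.degrees(np.arctan2(M[1,1],M[0,1])),M[:,2])
p,d,c=snap("wrist"); save("w3.png",p); W=cloud(d,c); z=W[...,2]
hsv=cv2.cvtColor(p,cv2.COLOR_RGB2HSV)
m=(z>.198)&(z<.209)&(hsv[...,1]>90)&(abs(W[...,0]-.652)<.06); r=rect(W,m);print(m.sum(),r,np.nanmedian(z[m]))
E
```

```text
[0.64944596 0.02234134 0.34171298]
0.4694335996549277 [ 2.10517296e-04  6.32864985e-03 -9.99979952e-01]
12244 ((658.6017456054688, 16.781150817871094), (71.68054962158203, 217.57406616210938), 1.1308302879333496) 0.20309797170652172
```

View pics/w3.png

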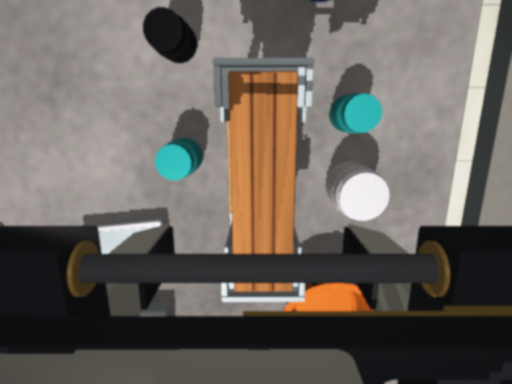

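```bash
python3 - <<'E'
from h import *
p,d,c=snap("wrist"); W=cloud(d,c); z=W[...,2]
print(observe()["position"])
hsv=cv2.cvtColor(p,cv2.COLOR_RGB2HSV)
m=(z>.198)&(z<.209)&(hsv[...,1]>90)
for v in (90,130,170,210,285):
    u=np.where(m[v,200:330])[0]+200; print(v,u.min(),u.max(),W[v,u.min()].round(4),W[v,u.max()].round(4))
for u in (240,262,285):
    v=np.where(m[:,u])[0]; print(u,v.min(),v.max(),W[v.min(),u].round(4),W[v.max(),u].round(4))
E
```

```text
[0.64962531 0.02237579 0.3421739 ]
90 229 296 [0.6228 0.1099 0.2028] [0.6804 0.1104 0.2026]
130 230 296 [0.6231 0.0761 0.2016] [0.6816 0.0767 0.2029]
170 231 295 [0.6236 0.0403 0.2025] [0.6821 0.0408 0.2028]
210 232 293 [0.6241 0.0023 0.2033] [0.6816 0.0026 0.2029]
285 234 291 [ 0.6251 -0.0767  0.203 ] [ 0.6824 -0.0762  0.203 ]
240 72 290 [0.6323 0.1245 0.2026] [ 0.631  -0.0827  0.2024]
262 72 290 [0.651  0.1246 0.2026] [ 0.6534 -0.0835  0.2007]
285 71 290 [0.6704 0.1255 0.2034] [ 0.6767 -0.0826  0.2018]
```

{"fn": "step_arm", "kwargs": {"series": [[[0.0918, 0.003, -0.001, -0.03, 0], [0.0918, 0.003, -0.001, -0.06, 0], [0.0918, 0.003, -0.001, -0.09, 0], [0.0918, 0.003, -0.001, -0.115, 0], [0.0918, 0.003, -0.001, -0.13, 0], [0.0918, 0.003, -0.001, -0.1355, 0], [0.0918, 0.003, -0.001, -0.1355, 0], [0.0918, 0.003, -0.001, -0.1355, 0], [0.05, 0.003, -0.001, -0.1355, 0], [0.05, 0.003, -0.001, -0.1355, 0], [0.05, 0.003, -0.001, -0.1355, 0], [0.05, 0.003, -0.001, -0.1355, 0], [0.05, 0.003, -0.001, -0.1355, 0], [0.05, 0.003, -0.001, -0.1355, 0], [0.05, 0.003, -0.001, -0.1355, 0]]], "squeeze": 35}}

```text
clock: 10.85
position: [0.6529, 0.0213, 0.2071]
ee_rot: [-2.21, -2.229, -0.009]
force: [-0.2, -0.2, 1.7]
width: 0.652
```

{"fn": "step_arm", "kwargs": {"series": [[[0.05, 0, 0, 0.01, 0], [0.05, 0, 0, 0.025, 0], [0.05, 0, 0, 0.05, 0], [0.05, 0, 0, 0.08, 0], [0.05, 0, 0, 0.08, 0], [0.05, -0.02, 0.03, 0.08, 7], [0.05, -0.04, 0.06, 0.08, 14], [0.05, -0.06, 0.09, 0.08, 21], [0.05, -0.08, 0.12, 0.08, 28], [0.05, -0.1, 0.15, 0.08, 35], [0.05, -0.12, 0.18, 0.08, 42], [0.05, -0.14, 0.21, 0.08, 49], [0.05, -0.16, 0.24, 0.08, 56], [0.05, -0.175, 0.265, 0.08, 63], [0.05, -0.183, 0.28, 0.08, 70], [0.05, -0.183, 0.284, 0.08, 77], [0.05, -0.183, 0.284, 0.08, 84], [0.05, -0.183, 0.284, 0.08, 89.5], [0.05, -0.183, 0.284, 0.08, 89.5], [0.05, -0.183, 0.284, 0.08, 89.5]]]}}

```text
clock: 12.52
position: [0.4699, 0.305, 0.2872]
ee_rot: [-0.006, -3.135, -0.003]
force: [-0.1, -0.3, -1.5]
width: 0.65
```

```bash
python3 - <<'E'
from h import *
o=observe(); print(o["position"],o["force"],o["joints"].round(2))
p,d,c=snap("side"); save("s4.png",p,(150,60,340,260),3)
E
```

```text
[0.4699264  0.3050211  0.28716134] [-0.10070507 -0.28058572 -1.52949596] [-0.83  0.29  0.22  1.68 -0.07  1.18  0.97]
```

View pics/s4.png

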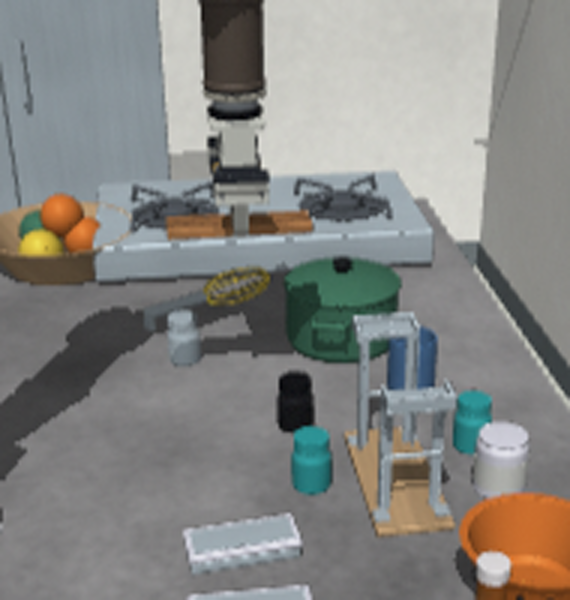

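{"fn": "step_arm", "kwargs": {"series": [[[0.05, 0, 0, -0.04, 0], [0.05, 0, 0, -0.08, 0], [0.05, 0, 0, -0.12, 0], [0.05, 0, 0, -0.16, 0], [0.05, 0, 0, -0.2, 0], [0.05, 0, 0, -0.23, 0], [0.05, 0, 0, -0.25, 0], [0.05, 0, 0, -0.26, 0], [0.05, 0, 0, -0.266, 0], [0.05, 0, 0, -0.269, 0], [0.05, 0, 0, -0.2698, 0], [0.05, 0, 0, -0.2698, 0], [0.05, 0, 0, -0.2698, 0]]]}}

```text
clock: 13.65
position: [0.4707, 0.3056, 0.0186]
ee_rot: [-0.007, -3.137, -0.005]
force: [-0.7, 0.5, -1.4]
width: 0.652
```

{"fn": "step_arm", "kwargs": {"series": [[[0.05, 0, 0, -0.0015, 0], [0.05, 0, 0, -0.0015, 0], [0.065, 0, 0, -0.0015, 0], [0.08, 0, 0, -0.0015, 0], [0.0918, 0, 0, -0.0015, 0], [0.0918, 0, 0, -0.0015, 0], [0.0918, 0, 0, 0.01, 0], [0.0918, 0, 0, 0.04, 0], [0.0918, 0, 0, 0.08, 0], [0.0918, 0, 0, 0.12, 0], [0.0918, 0, 0, 0.16, 0], [0.0918, 0, 0, 0.2, 0], [0.0918, 0, 0, 0.24, 0], [0.0918, 0, 0, 0.28, 0], [0.0918, 0, 0, 0.28, 0], [0.0918, 0, 0, 0.28, 0]]]}}

```text
clock: 14.98
position: [0.4716, 0.306, 0.3021]
ee_rot: [-0.008, -3.141, -0.011]
force: [0.4, -0.3, -0.8]
width: 1.003
```

{"fn": "step_arm", "kwargs": {"series": [[[0.0918, -0.042, -0.56, 0, -90], [0.0918, -0.042, -0.56, 0, -90], [0.0918, -0.042, -0.56, 0, -90], [0.0918, -0.042, -0.56, 0, -90], [0.0918, -0.042, -0.56, 0, -90], [0.0918, -0.042, -0.56, 0, -90], [0.0918, -0.042, -0.56, 0, -90], [0.0918, -0.042, -0.56, 0, -90], [0.0918, -0.042, -0.56, 0, -90], [0.0918, -0.042, -0.56, 0, -90], [0.0918, -0.042, -0.56, 0, -90], [0.0918, -0.042, -0.56, 0, -90], [0.0918, -0.042, -0.56, 0, -90], [0.0918, -0.042, -0.56, 0, -90], [0.0918, -0.042, -0.56, 0, -90], [0.0918, -0.042, -0.56, 0, -90], [0.0918, -0.042, -0.56, 0, -90], [0.0918, -0.042, -0.56, 0, -90]]]}}

```text
clock: 16.48
position: [0.4297, -0.2524, 0.3016]
ee_rot: [2.222, 2.216, 0.008]
force: [-0.1, -0.3, 0.5]
width: 1.004
```

{"fn": "step_arm", "kwargs": {"series": [[[0.0918, 0, 0, 0, -90], [0.0918, 0, 0, 0, -90], [0.0918, 0, 0, 0, -90], [0.0918, 0, 0, 0, -90], [0.0918, 0, 0, 0, -90], [0.0918, 0, 0, 0, -90], [0.0918, 0, 0, 0, -90], [0.0918, 0, 0, 0, -90], [0.0918, 0, 0, 0, -90], [0.0918, 0, 0, 0, -90], [0.0918, 0, 0, 0, -90], [0.0918, 0, 0, 0, -90], [0.0918, 0, 0, 0, -90], [0.0918, 0, 0, 0, -90]]]}}

```text
clock: 17.65
position: [0.4301, -0.2508, 0.3013]
ee_rot: [3.136, -0.005, 0.001]
force: [0.6, 0.5, -0.5]
width: 1.001
```

```bash
python3 - <<'E'
from h import *
o=observe(); print(o["position"],o["joints"].round(2)); M=R.from_rotvec(o["ee_rot"]).as_matrix(); print("yaw",np.degrees(np.arctan2(M[1,1],M[0,1])))
p,d,c=snap("wrist"); save("w5.png",p); W=cloud(d,c); z=W[...,2]
m=(z>.036)&(z<.048); n,l,s,_=cv2.connectedComponentsWithStats(m.astype(np.uint8))
for i in range(1,n):
    if s[i,4]>1500: print("comp",s[i],rect(W,l==i))
p,d,c=snap("top"); save("t5.png",p,(90,100,370,290),2.8); W=cloud(d,c); np.savez("t5.npz",p=p,W=W);z=W[...,2]
for (a,b,x0,x1),(lo,hi) in [((195,255,270,310),(.02,.036)),((195,255,311,350),(.03,.05))]:
    m=np.zeros(z.shape,bool); m[a:b,x0:x1]=True; m&=(z>lo)&(z<hi); print(m.sum(),rect(W,m))
m=np.zeros(z.shape,bool); m[140:190,220:296]=True; m&=(z>.184)&(z<.215); print("ledges",rect(W,m))
m=np.zeros(z.shape,bool); m[145:190,226:293]=True; m&=(z>.007)&(z<.018); print("base",rect(W,m))
E
```

```text
[ 0.43013352 -0.2507595   0.30125949] [-0.48  0.27  1.14  1.84 -0.26  1.19 -0.83]
yaw -90.1783578965491
comp [ 240  111   48  107 4838] ((428.800048828125, -258.1514587402344), (59.66739273071289, 140.1654052734375), 89.0013427734375)
524 ((431.5545349121094, -104.80352020263672), (139.75621032714844, 59.852264404296875), 6.303749084472656)
2 ((425.8306884765625, -225.38970947265625), (4.354190349578857, 0.0), 170.026611328125)
ledges ((652.552978515625, 21.888404846191406), (86.79108428955078, 234.6763153076172), 0.34453243017196655)
base ((678.5718383789062, 17.032546997070312), (246.85414123535156, 181.97332763671875), 83.93519592285156)
```

View pics/w5.png

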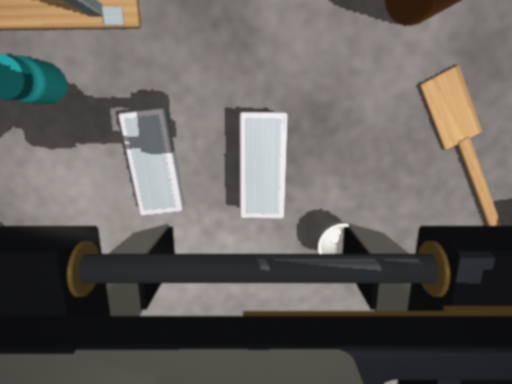

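View pics/t5.png

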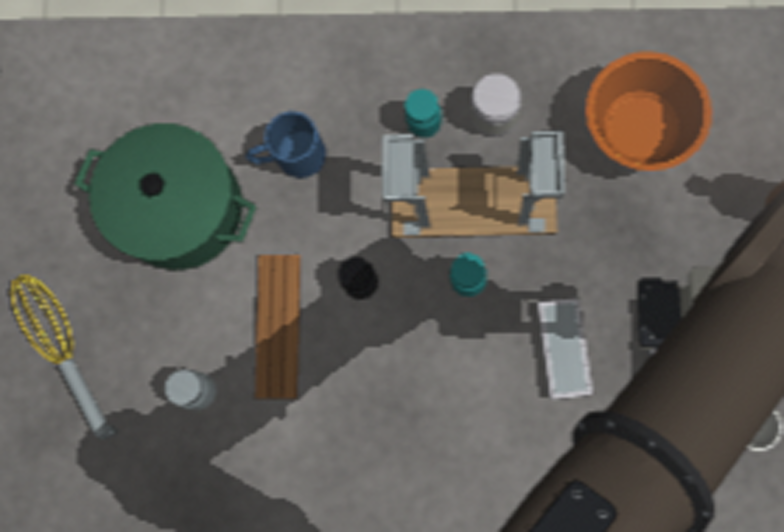

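The wrist view shows the deep tin at (263,164), measured at (0.429,-0.257), with its long side along x at -1°. The flat tin is at (150,162). The shelf at (278,325) and jar (185,388) lie flat and upright on the counter.

{"fn": "step_arm", "kwargs": {"series": [[[0.0918, -0.001, -0.006, -0.04, -0.8], [0.0918, -0.001, -0.006, -0.08, -0.8], [0.0918, -0.001, -0.006, -0.12, -0.8], [0.0918, -0.001, -0.006, -0.16, -0.8], [0.0918, -0.001, -0.006, -0.2, -0.8], [0.0918, -0.001, -0.006, -0.23, -0.8], [0.0918, -0.001, -0.006, -0.255, -0.8], [0.0918, -0.001, -0.006, -0.268, -0.8], [0.0918, -0.001, -0.006, -0.271, -0.8], [0.0918, -0.001, -0.006, -0.271, -0.8], [0.0918, -0.001, -0.006, -0.271, -0.8], [0.05, -0.001, -0.006, -0.271, -0.8], [0.05, -0.001, -0.006, -0.271, -0.8], [0.05, -0.001, -0.006, -0.271, -0.8], [0.05, -0.001, -0.006, -0.271, -0.8], [0.05, -0.001, -0.006, -0.271, -0.8], [0.05, -0.001, -0.006, -0.271, -0.8]]], "squeeze": 25}}

```text
clock: 19.17
position: [0.4292, -0.2573, 0.0306]
ee_rot: [3.136, -0.018, 0.002]
force: [-0.5, 0.7, 3.4]
width: 0.653
```

{"fn": "step_arm", "kwargs": {"series": [[[0.05, 0, 0, 0.02, 0], [0.05, 0, 0, 0.05, 0], [0.05, 0, 0, 0.09, 0], [0.05, 0, 0, 0.13, 0], [0.05, 0, 0, 0.17, 0], [0.05, 0, 0, 0.21, 7], [0.05, 0, 0, 0.25, 14], [0.05, 0.01, 0.02, 0.28, 21], [0.05, 0.03, 0.04, 0.28, 28], [0.05, 0.05, 0.06, 0.28, 35], [0.05, 0.07, 0.09, 0.28, 42], [0.05, 0.09, 0.12, 0.28, 49], [0.05, 0.11, 0.15, 0.28, 56], [0.05, 0.13, 0.18, 0.28, 63], [0.05, 0.16, 0.21, 0.28, 70], [0.05, 0.19, 0.24, 0.28, 77], [0.05, 0.21, 0.26, 0.28, 84], [0.05, 0.223, 0.279, 0.28, 91.3], [0.05, 0.223, 0.279, 0.28, 91.3], [0.05, 0.223, 0.279, 0.28, 91.3]]]}}

```text
clock: 20.83
position: [0.6521, 0.0232, 0.3091]
ee_rot: [2.206, 2.235, 0.005]
force: [-0.1, -1.2, -4.0]
width: 0.653
```

```bash
python3 - <<'E'
from h import *
o=observe(); print(o["position"],o["joints"].round(2)); M=R.from_rotvec(o["ee_rot"]).as_matrix(); print("yaw",np.degrees(np.arctan2(M[1,1],M[0,1])))
p,d,c=snap("wrist"); save("w6.png",p); W=cloud(d,c); z=W[...,2]; np.savez("w6.npz",p=p,W=W)
p,d,c=snap("top"); save("t6.png",p,(190,100,390,270),4)
p,d,c=snap("side"); save("s6.png",p,(190,100,390,270),4)
E
```

```text
[0.65206801 0.02319095 0.309089  ] [-0.51  0.48  0.62  1.43 -0.28  1.32  0.14]
yaw 0.7543649442029973
```

View pics/w6.png

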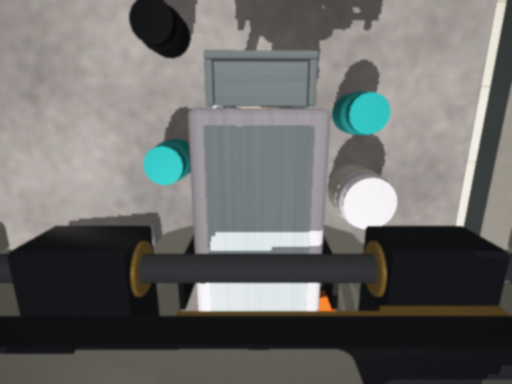

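View pics/s6.png

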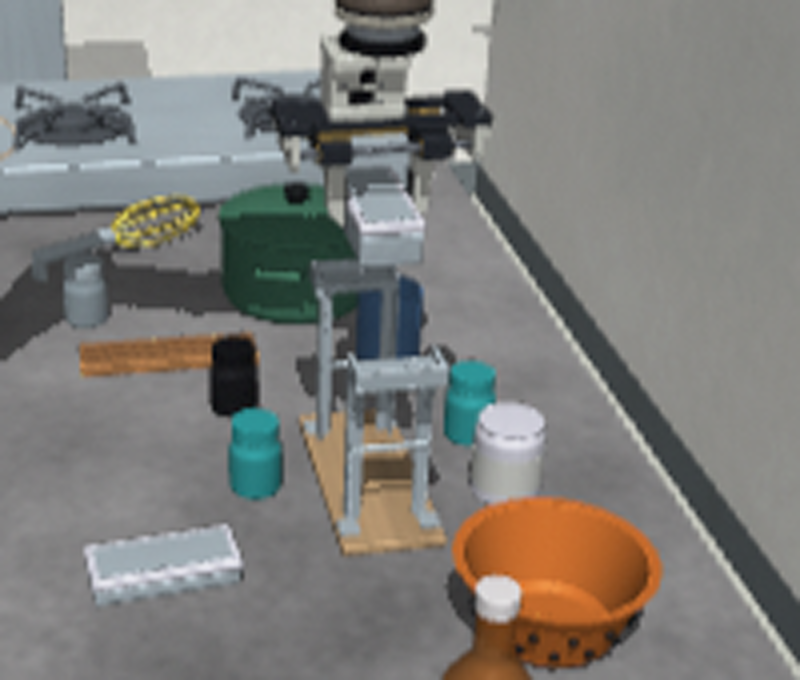

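```bash
python3 - <<'E'
from h import *
f=np.load("w6.npz"); W=f["W"]; z=W[...,2]
print(W[60:125:5,262].round(4).tolist())
m=(z>.300)&(z<.325); m[250:]=0; print("tin",np.nanmax(W[m][:,1]), [ (W[v][m[v]][:,0].min().round(4),W[v][m[v]][:,0].max().round(4)) for v in (130,170,210)], np.nanmedian(z[m]))
m=(z>.185)&(z<.206)&(abs(W[...,0]-.652)<.06)&(W[...,1]>.05); r=rect(W,m);print("ledge",r,m.sum())
print([(v,W[v][m[v]][:,0].min().round(4),W[v][m[v]][:,0].max().round(4)) for v in (60,75,90)])
t=np.load("t5.npz"); W=t["W"]; z=W[...,2]
for y0,y1 in ((.08,.15),(-.11,-.04)):
    m=(z>.184)&(z<.206)&(abs(W[...,0]-.652)<.06)&(W[...,1]>y0)&(W[...,1]<y1); print("top ledge",rect(W,m))
E
```

```text
[[0.653, 0.1309, 0.1902], [0.653, 0.1275, 0.1889], [0.6531, 0.1237, 0.1898], [0.6531, 0.1201, 0.1889], [0.6532, 0.1165, 0.188], [0.6533, 0.1126, 0.1893], [0.6533, 0.1088, 0.1897], [0.6534, 0.105, 0.1896], [0.6534, 0.1011, 0.1899], [0.6535, 0.0973, 0.1877], [0.6517, 0.0921, 0.3196], [0.6517, 0.0901, 0.3195], [0.6518, 0.0881, 0.3186]]
tin 0.09327108874745284 [(np.float64(0.621), np.float64(0.6801)), (np.float64(0.6212), np.float64(0.6798)), (np.float64(0.6213), np.float64(0.6805))] 0.3197704315305468
ledge ((652.1910400390625, 116.91499328613281), (86.27808380126953, 39.70752716064453), 0.6799598932266235) 6252
[(60, np.float64(0.6097), np.float64(0.6944)), (75, np.float64(0.6095), np.float64(0.6943)), (90, np.float64(0.61), np.float64(0.6948))]
top ledge ((651.8941650390625, 115.85755157470703), (47.050113677978516, 86.8625717163086), 89.96835327148438)
top ledge ((653.5165405273438, -69.09713745117188), (50.1002197265625, 85.75387573242188), 88.27835083007812)
```

{"fn": "step_arm", "kwargs": {"series": [[[0.05, 0.001, -0.001, 0, -0.3], [0.05, 0.001, -0.001, -0.02, -0.3], [0.05, 0.001, -0.001, -0.04, -0.3], [0.05, 0.001, -0.001, -0.06, -0.3], [0.05, 0.001, -0.001, -0.08, -0.3], [0.05, 0.001, -0.001, -0.1, -0.3], [0.05, 0.001, -0.001, -0.115, -0.3], [0.05, 0.001, -0.001, -0.13, -0.3], [0.05, 0.001, -0.001, -0.13, -0.3]]]}}

```text
clock: 21.73
position: [0.6503, 0.0185, 0.1777]
ee_rot: [-2.221, -2.222, -0.0]
force: [-0.6, -0.3, -3.2]
width: 0.648
```

```bash
python3 - <<'E'
from h import *
o=observe(); print(o["position"],o["force"],o["ft_torque"])
p,d,c=snap("wrist"); save("w7.png",p)
p,d,c=snap("side"); save("s7.png",p,(250,100,350,240),4)
E
```

```text
[0.65033388 0.01850948 0.17767925] [-0.63755046 -0.26378465 -3.17525158] [-0.07715908  0.15529717  0.05201033]
```

View pics/w7.png

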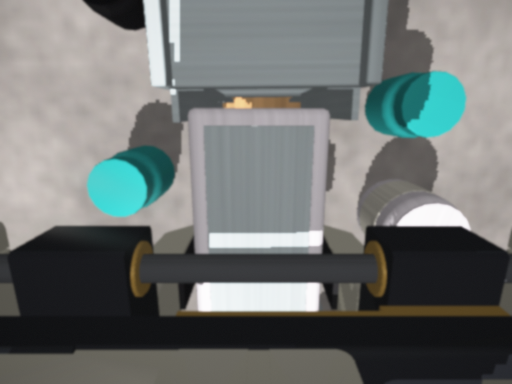

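View pics/s7.png

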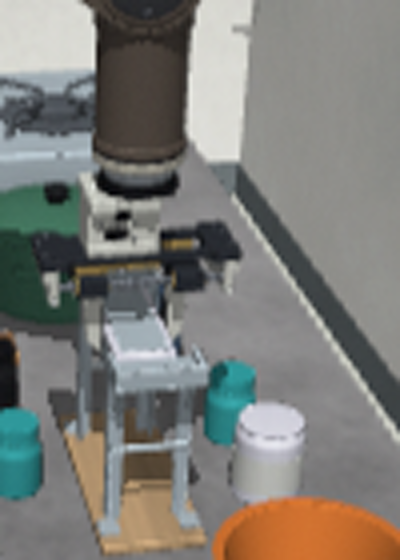

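{"fn": "step_arm", "kwargs": {"series": [[[0.05, 0.002, 0.0035, 0, 0], [0.05, 0.002, 0.0035, 0, 0], [0.05, 0.002, 0.0035, 0, 0], [0.05, 0.002, 0.0035, 0, 0]]]}}

```text
clock: 22.17
position: [0.6545, 0.0221, 0.1815]
ee_rot: [2.218, 2.221, 0.007]
force: [0.1, -0.5, -3.8]
width: 0.651
```

```bash
python3 - <<'E'
from h import *
o=observe(); print(o["position"],o["force"],o["ft_torque"],o["dq"].round(3)); M=R.from_rotvec(o["ee_rot"]).as_matrix(); print(M.round(4))
p,d,c=snap("wrist"); W=cloud(d,c); z=W[...,2]; print(observe()["position"])
# gap between tin far edge and ledge near edge
for u in (230,262,290): print([ (v,W[v,u].round(4).tolist()) for v in range(78,122,4)])
E
```

```text
[0.65448012 0.02209456 0.18150336] [ 0.06575332 -0.52011239 -3.79118569] [-0.11944178  0.07847774  0.04513263] [ 0.001  0.005  0.002  0.006 -0.001 -0.002  0.002]
[[-1.3e-03  1.0e+00  5.2e-03]
 [ 1.0e+00  1.3e-03  8.0e-04]
 [ 7.0e-04  5.2e-03 -1.0e+00]]
[0.65430585 0.02202151 0.18128884]
[(78, [0.6419, 0.1035, 0.1899]), (82, [0.6419, 0.102, 0.1903]), (86, [0.6418, 0.1005, 0.1893]), (90, [0.6417, 0.099, 0.1888]), (94, [0.6417, 0.0974, 0.1893]), (98, [0.6343, 0.0999, 0.0978]), (102, [0.6339, 0.0973, 0.0938]), (106, [0.627, 0.0963, 0.011]), (110, [0.6418, 0.091, 0.1919]), (114, [0.6418, 0.0894, 0.1918]), (118, [0.6418, 0.0878, 0.1922])]
[(78, [0.6549, 0.1036, 0.1896]), (82, [0.6549, 0.1021, 0.1889]), (86, [0.6549, 0.1005, 0.1897]), (90, [0.6549, 0.099, 0.1891]), (94, [0.6549, 0.0974, 0.1894]), (98, [0.6565, 0.0999, 0.0972]), (102, [0.6579, 0.1, 0.012]), (106, [0.6579, 0.0964, 0.0115]), (110, [0.6549, 0.091, 0.1915]), (114, [0.6549, 0.0894, 0.1926]), (118, [0.655, 0.0878, 0.1904])]
[(78, [0.6663, 0.1035, 0.1902]), (82, [0.6664, 0.1021, 0.1893]), (86, [0.6663, 0.1005, 0.1902]), (90, [0.6665, 0.099, 0.1885]), (94, [0.6665, 0.0974, 0.1895]), (98, [0.6758, 0.0999, 0.0989]), (102, [0.6783, 0.098, 0.0746]), (106, [0.685, 0.0964, 0.0104]), (110, [0.6665, 0.091, 0.1906]), (114, [0.6665, 0.0894, 0.191]), (118, [0.6666, 0.0878, 0.191])]
```

{"fn": "step_arm", "kwargs": {"series": [[[0.05, -0.001, -0.001, -0.015, 0.3], [0.05, -0.001, -0.001, -0.03, 0.3], [0.05, -0.001, -0.001, -0.045, 0.3], [0.05, -0.001, -0.001, -0.06, 0.3], [0.05, -0.001, -0.001, -0.075, 0.3], [0.05, -0.001, -0.001, -0.09, 0.3], [0.05, -0.001, -0.001, -0.105, 0.3], [0.05, -0.001, -0.001, -0.118, 0.3], [0.05, -0.001, -0.001, -0.127, 0.3], [0.05, -0.001, -0.001, -0.132, 0.3], [0.05, -0.001, -0.001, -0.134, 0.3], [0.05, -0.001, -0.001, -0.134, 0.3], [0.05, -0.001, -0.001, -0.134, 0.3], [0.05, -0.001, -0.001, -0.134, 0.3]]]}}

```text
clock: 23.38
position: [0.6539, 0.021, 0.0481]
ee_rot: [2.212, 2.226, 0.008]
force: [-0.1, -0.1, -4.2]
width: 0.655
```

```bash
python3 - <<'E'
from h import *
o=observe(); print(o["position"],o["force"],o["ft_torque"])
p,d,c=snap("wrist"); save("w8.png",p)
p,d,c=snap("side"); save("s8.png",p,(250,130,350,250),5)
p,d,c=snap("top"); save("t8.png",p,(200,110,320,230),5)
E
```

```text
[0.65387377 0.02100371 0.04810163] [-0.14040378 -0.10369297 -4.23901965] [-0.05075462  0.05329794  0.05724562]
```

View pics/w8.png

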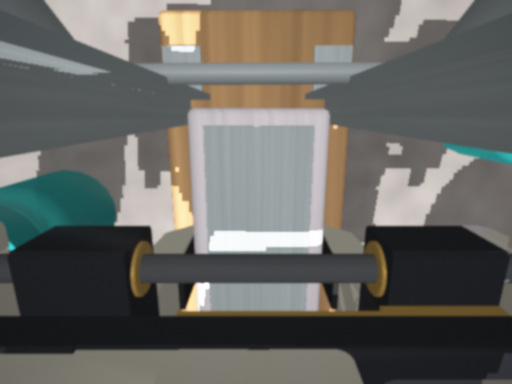

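View pics/s8.png

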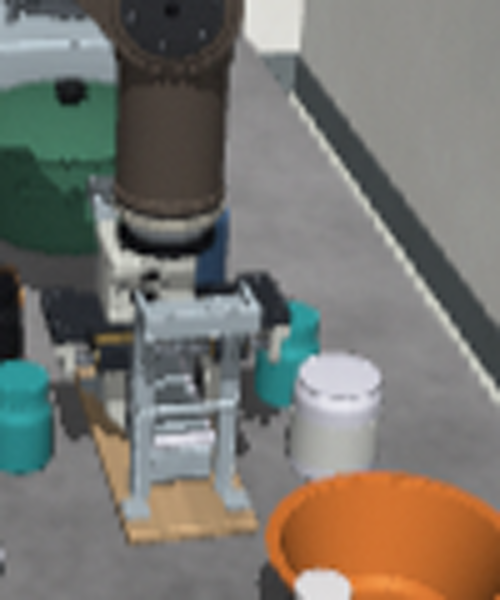

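The tin is centred between the posts (190–328 against base 162–355 in the wrist view). Lower it and release with a small opening.

{"fn": "step_arm", "kwargs": {"series": [[[0.05, 0, 0, -0.002, 0], [0.05, 0, 0, -0.004, 0], [0.05, 0, 0, -0.0052, 0], [0.05, 0, 0, -0.0052, 0], [0.05, 0, 0, -0.0052, 0]]]}}

```text
clock: 23.95
position: [0.6536, 0.0211, 0.0428]
ee_rot: [2.212, 2.226, 0.007]
force: [-0.5, 0.2, -0.7]
width: 0.649
```

{"fn": "step_arm", "kwargs": {"series": [[[0.066, 0, 0, 0, 0], [0.072, 0, 0, 0, 0], [0.072, 0, 0, 0, 0], [0.072, 0, 0, 0, 0], [0.072, 0, 0, 0.02, 0], [0.072, 0, 0, 0.05, 0], [0.072, 0, 0, 0.09, 0], [0.072, 0, 0, 0.13, 0], [0.072, 0, 0, 0.17, 0], [0.072, 0, 0, 0.21, 0], [0.072, 0, 0, 0.25, 0], [0.0918, 0, 0, 0.27, 0], [0.0918, 0, 0, 0.27, 0]]]}}

```text
clock: 25.03
position: [0.6558, 0.0204, 0.3187]
ee_rot: [2.208, 2.222, 0.018]
force: [1.6, -0.5, -0.4]
width: 0.887
```

```bash
python3 - <<'E'
from h import *
o=observe(); print(o["position"])
p,d,c=snap("wrist"); save("w9.png",p); W=cloud(d,c); z=W[...,2]
m=(z>.046)&(z<.062)&(abs(W[...,0]-.652)<.045)&(abs(W[...,1]-.022)<.09); print(m.sum(),rect(W,m))
E
```

```text
[0.65582169 0.02040093 0.3187499 ]
4848 ((652.3013916015625, 20.313323974609375), (79.30014038085938, 156.81983947753906), 1.6736602783203125)
```

View pics/w9.png

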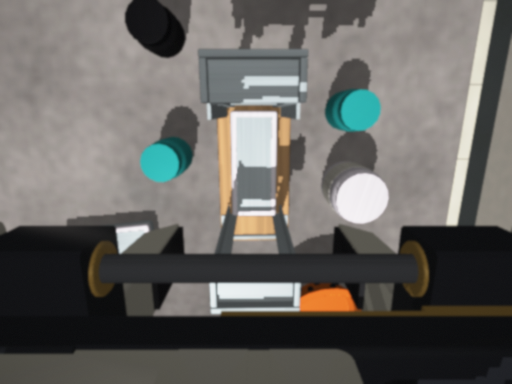

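The deep tin sits squarely in the bay at (254,162). Now the flat tin: hover and re-measure.

{"fn": "step_arm", "kwargs": {"series": [[[0.0918, -0.224, -0.125, -0.02, -84.5], [0.0918, -0.224, -0.125, -0.02, -84.5], [0.0918, -0.224, -0.125, -0.02, -84.5], [0.0918, -0.224, -0.125, -0.02, -84.5], [0.0918, -0.224, -0.125, -0.02, -84.5], [0.0918, -0.224, -0.125, -0.02, -84.5], [0.0918, -0.224, -0.125, -0.02, -84.5], [0.0918, -0.224, -0.125, -0.02, -84.5], [0.0918, -0.224, -0.125, -0.02, -84.5], [0.0918, -0.224, -0.125, -0.02, -84.5], [0.0918, -0.224, -0.125, -0.02, -84.5], [0.0918, -0.224, -0.125, -0.02, -84.5], [0.0918, -0.224, -0.125, -0.02, -84.5], [0.0918, -0.224, -0.125, -0.02, -84.5], [0.0918, -0.224, -0.125, -0.02, -84.5]]]}}

```text
clock: 26.33
position: [0.4305, -0.1041, 0.2951]
ee_rot: [3.126, 0.166, 0.002]
force: [-0.3, -0.4, -0.7]
width: 1.004
```

```bash
python3 - <<'E'
from h import *
o=observe(); print(o["position"],o["joints"].round(2)); M=R.from_rotvec(o["ee_rot"]).as_matrix(); print("yaw",np.degrees(np.arctan2(M[1,1],M[0,1])))
p,d,c=snap("wrist"); save("w10.png",p); W=cloud(d,c); z=W[...,2]
m=(z>.022)&(z<.034); n,l,s,_=cv2.connectedComponentsWithStats(m.astype(np.uint8))
for i in range(1,n):
    if s[i,4]>1500: print("comp",s[i],rect(W,l==i))
p,d,c=snap("top"); save("t10.png",p,(200,110,360,260),4)
E
```

```text
[ 0.43046881 -0.10412386  0.29514558] [-0.75  0.07  0.94  1.96 -0.05  1.14 -1.25]
yaw -83.92628203357548
comp [ 236  110   47  105 4662] ((431.3604736328125, -108.17649841308594), (139.74977111816406, 60.07962417602539), 6.218036651611328)
```

View pics/w10.png

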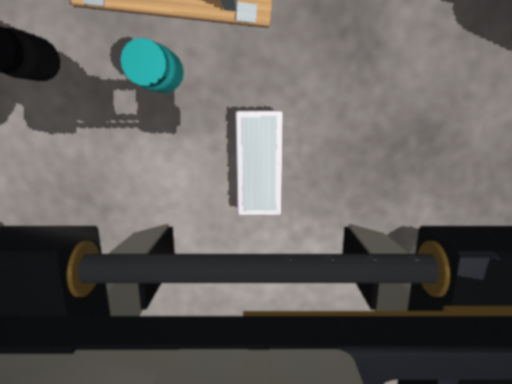

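View pics/t10.png

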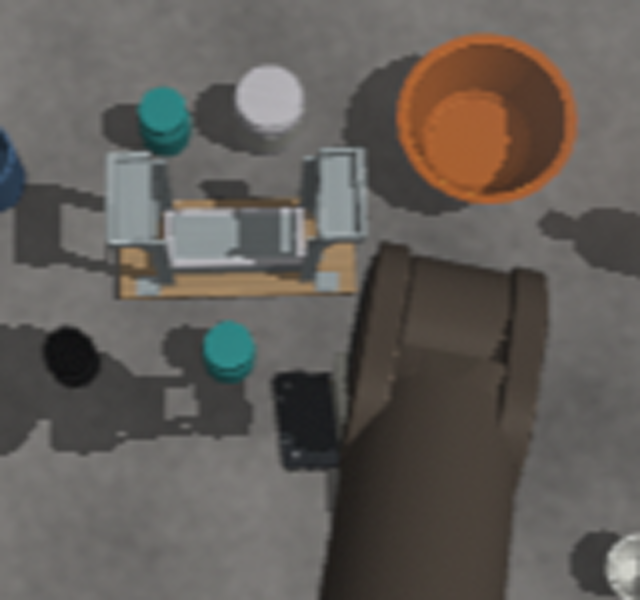

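{"fn": "step_arm", "kwargs": {"series": [[[0.0918, 0.001, -0.0025, -0.04, 0.1], [0.0918, 0.001, -0.0025, -0.08, 0.1], [0.0918, 0.001, -0.0025, -0.12, 0.1], [0.0918, 0.001, -0.0025, -0.16, 0.1], [0.0918, 0.001, -0.0025, -0.2, 0.1], [0.0918, 0.001, -0.0025, -0.23, 0.1], [0.0918, 0.001, -0.0025, -0.255, 0.1], [0.0918, 0.001, -0.0025, -0.27, 0.1], [0.0918, 0.001, -0.0025, -0.275, 0.1], [0.0918, 0.001, -0.0025, -0.275, 0.1], [0.0918, 0.001, -0.0025, -0.275, 0.1], [0.05, 0.001, -0.0025, -0.275, 0.1], [0.05, 0.001, -0.0025, -0.275, 0.1], [0.05, 0.001, -0.0025, -0.275, 0.1], [0.05, 0.001, -0.0025, -0.275, 0.1], [0.05, 0.001, -0.0025, -0.275, 0.1], [0.05, 0.001, -0.0025, -0.275, 0.1]]], "squeeze": 25}}

```text
clock: 27.85
position: [0.4319, -0.1068, 0.0207]
ee_rot: [3.126, 0.167, 0.004]
force: [-0.5, -0.6, 5.1]
width: 0.655
```

{"fn": "step_arm", "kwargs": {"series": [[[0.05, 0, 0, 0.02, 0], [0.05, 0, 0, 0.05, 0], [0.05, 0, 0, 0.09, 0], [0.05, 0, 0, 0.13, 0], [0.05, 0, 0, 0.17, 0], [0.05, 0, 0, 0.21, 7], [0.05, 0, 0, 0.25, 14], [0.05, 0.01, 0.01, 0.285, 21], [0.05, 0.03, 0.02, 0.285, 28], [0.05, 0.05, 0.03, 0.285, 35], [0.05, 0.07, 0.04, 0.285, 42], [0.05, 0.09, 0.06, 0.285, 49], [0.05, 0.12, 0.075, 0.285, 56], [0.05, 0.15, 0.09, 0.285, 63], [0.05, 0.18, 0.11, 0.285, 70], [0.05, 0.205, 0.12, 0.285, 77], [0.05, 0.218, 0.127, 0.285, 84.3], [0.05, 0.2215, 0.128, 0.285, 84.3], [0.05, 0.2215, 0.128, 0.285, 84.3], [0.05, 0.2215, 0.128, 0.285, 84.3]]]}}

```text
clock: 29.52
position: [0.6525, 0.0202, 0.3054]
ee_rot: [2.215, 2.22, 0.012]
force: [-0.2, -0.3, -0.9]
width: 0.65
```

```bash
python3 - <<'E'
from h import *
o=observe(); print(o["position"],o["force"]); M=R.from_rotvec(o["ee_rot"]).as_matrix(); print("yaw",np.degrees(np.arctan2(M[1,1],M[0,1])))
p,d,c=snap("wrist"); save("w11.png",p); W=cloud(d,c); z=W[...,2]
m=(z>.300)&(z<.325); m[250:]=0; print("tin",np.nanmax(W[m][:,1]), [ (W[v][m[v]][:,0].min().round(4),W[v][m[v]][:,0].max().round(4)) for v in (130,170,210)], np.nanmedian(z[m]))
E
```

```text
[0.65254872 0.02018809 0.30542875] [-0.21402766 -0.2670582  -0.92587418]
yaw 0.12083560130032076
tin 0.08960367981245088 [(np.float64(0.6216), np.float64(0.6809)), (np.float64(0.6223), np.float64(0.6813)), (np.float64(0.6223), np.float64(0.6813))] 0.3120261777750785
```

View pics/w11.png

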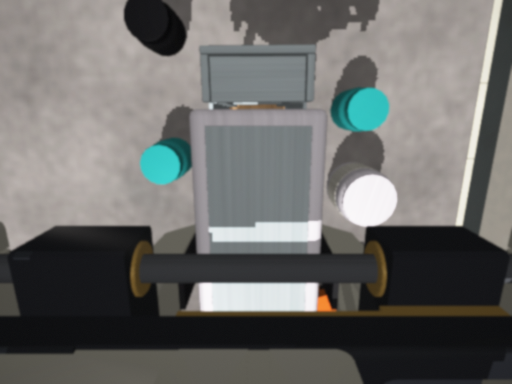

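{"fn": "step_arm", "kwargs": {"series": [[[0.05, 0.001, 0.001, 0, 0.4], [0.05, 0.001, 0.001, -0.02, 0.4], [0.05, 0.001, 0.001, -0.04, 0.4], [0.05, 0.001, 0.001, -0.06, 0.4], [0.05, 0.001, 0.001, -0.08, 0.4], [0.05, 0.001, 0.001, -0.1, 0.4], [0.05, 0.001, 0.001, -0.115, 0.4], [0.05, 0.001, 0.001, -0.125, 0.4], [0.05, 0.001, 0.001, -0.13, 0.4], [0.05, 0.001, 0.001, -0.14, 0.4], [0.05, 0.001, 0.001, -0.15, 0.4], [0.05, 0.001, 0.001, -0.165, 0.4], [0.05, 0.001, 0.001, -0.18, 0.4], [0.05, 0.001, 0.001, -0.195, 0.4], [0.05, 0.001, 0.001, -0.21, 0.4], [0.05, 0.001, 0.001, -0.22, 0.4], [0.05, 0.001, 0.001, -0.225, 0.4], [0.05, 0.001, 0.001, -0.225, 0.4], [0.05, 0.001, 0.001, -0.225, 0.4], [0.05, 0.001, 0.001, -0.225, 0.4]]]}}

```text
clock: 31.23
position: [0.6541, 0.021, 0.0817]
ee_rot: [2.206, 2.227, 0.015]
force: [-0.5, -0.5, -2.1]
width: 0.647
```

```bash
python3 - <<'E'
from h import *
o=observe(); print(o["position"],o["force"],o["ft_torque"])
p,d,c=snap("wrist"); save("w12.png",p)
p,d,c=snap("side"); save("s12.png",p,(250,130,350,250),5)
E
```

```text
[0.65409141 0.02097966 0.08170099] [-0.49605148 -0.52406217 -2.12658507] [-0.11455019  0.07225625  0.04050964]
```

View pics/w12.png

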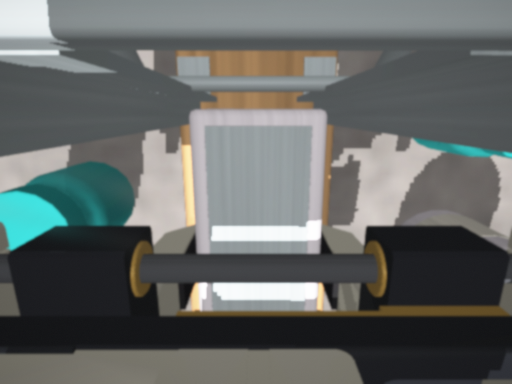

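View pics/s12.png

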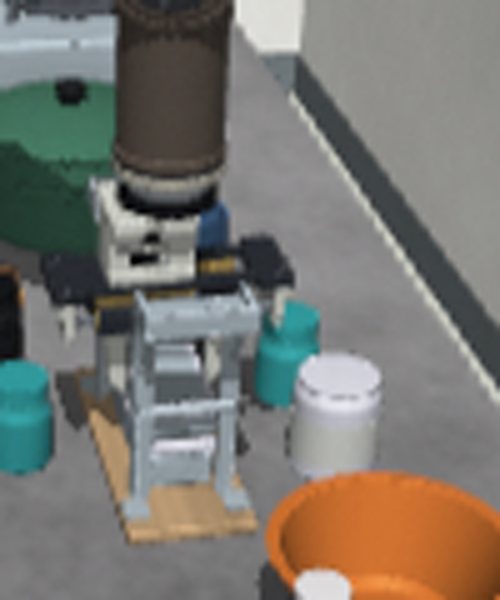

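{"fn": "step_arm", "kwargs": {"series": [[[0.05, -0.0005, 0, -0.003, 0], [0.05, -0.0005, 0, -0.005, 0], [0.05, -0.0005, 0, -0.0065, 0], [0.05, -0.0005, 0, -0.0068, 0], [0.05, -0.0005, 0, -0.0068, 0]]]}}

```text
clock: 31.75
position: [0.6535, 0.0211, 0.0749]
ee_rot: [2.206, 2.227, 0.015]
force: [-0.2, -0.2, -0.6]
width: 0.651
```

{"fn": "step_arm", "kwargs": {"series": [[[0.066, 0, 0, 0, 0], [0.072, 0, 0, 0, 0], [0.072, 0, 0, 0, 0], [0.072, 0, 0, 0, 0], [0.072, 0, 0, 0.02, 0], [0.072, 0, 0, 0.05, 0], [0.072, 0, 0, 0.09, 0], [0.072, 0, 0, 0.13, 0], [0.072, 0, 0, 0.17, 0], [0.072, 0, 0, 0.21, 0], [0.0918, 0, 0, 0.24, 0], [0.0918, 0, 0, 0.24, 0], [0.0918, 0, 0, 0.24, 0]]]}}

```text
clock: 32.83
position: [0.6544, 0.0208, 0.317]
ee_rot: [2.204, 2.225, 0.02]
force: [-0.5, 0.5, -1.4]
width: 0.954
```

```bash
python3 - <<'E'
from h import *
o=observe(); print(o["position"])
p,d,c=snap("wrist"); save("w13.png",p); W=cloud(d,c); z=W[...,2]
m=(z>.07)&(z<.095)&(abs(W[...,0]-.652)<.045)&(abs(W[...,1]-.022)<.09)
m[:100]=0
for v in (130,160,190): print(v,W[v][m[v]][:,0].min().round(4),W[v][m[v]][:,0].max().round(4),np.median(z[v][m[v]]).round(4))
p,d,c=snap("side"); save("s13.png",p,(240,130,350,250),5)
E
```

```text
[0.6543525  0.02081771 0.31698253]
130 0.6173 0.6755 0.0814
160 0.6162 0.675 0.0813
190 0.617 0.6758 0.0814
```

View pics/w13.png

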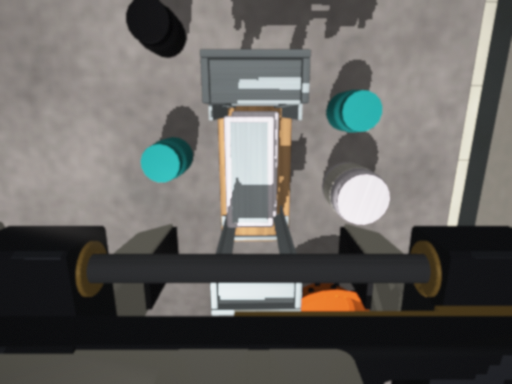

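View pics/s13.png

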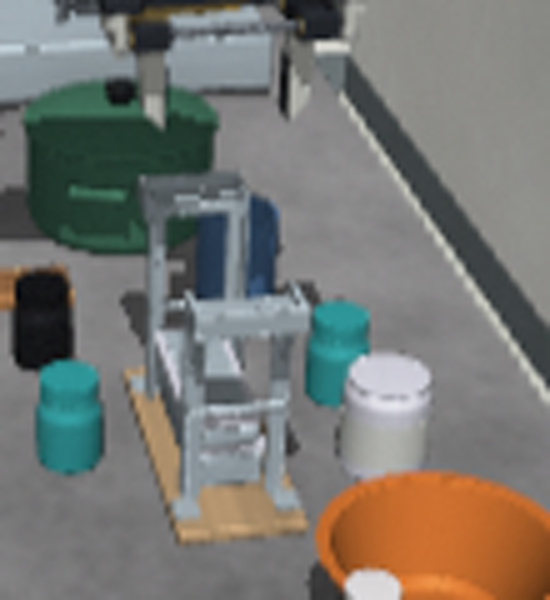

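The flat tin appears shifted about 5 mm toward -x: a strip of the deep tin shows at (276,160). Measure this properly before mending it.

```bash
python3 - <<'E'
from h import *
o=observe(); M=R.from_rotvec(o["ee_rot"]).as_matrix(); print(M.round(4)[:,2],o["joints"].round(3))
p,d,c=snap("wrist"); W=cloud(d,c)
for v in (125,150,180,200):
    print(v,[(u,W[v,u,0].round(4),W[v,u,2].round(3)) for u in (*range(216,234,2),*range(266,294,2))])
p,d,c=snap("top"); save("t13.png",p,(210,125,310,195),8); W=cloud(d,c)
E
```

```text
[ 0.0103  0.0021 -0.9999] [-0.514  0.473  0.636  1.432 -0.286  1.318  0.147]
125 [(216, np.float64(0.5946), np.float64(0.0)), (218, np.float64(0.5972), np.float64(-0.001)), (220, np.float64(0.6013), np.float64(0.01)), (222, np.float64(0.6042), np.float64(0.011)), (224, np.float64(0.6069), np.float64(0.01)), (226, np.float64(0.6159), np.float64(0.079)), (228, np.float64(0.6183), np.float64(0.079)), (230, np.float64(0.6207), np.float64(0.081)), (232, np.float64(0.6231), np.float64(0.081)), (266, np.float64(0.663), np.float64(0.083)), (268, np.float64(0.6654), np.float64(0.081)), (270, np.float64(0.6677), np.float64(0.081)), (272, np.float64(0.6701), np.float64(0.081)), (274, np.float64(0.6725), np.float64(0.08)), (276, np.float64(0.6748), np.float64(0.08)), (278, np.float64(0.6791), np.float64(0.053)), (280, np.float64(0.6817), np.float64(0.052)), (282, np.float64(0.6877), np.float64(0.011)), (284, np.float64(0.6905), np.float64(0.011)), (286, np.float64(0.6933), np.float64(0.011)), (288, np.float64(0.6962), np.float64(0.011)), (290, np.float64(0.6989), np.float64(0.011)), (292, np.flo
[... 2496 characters left out ...]
p.float64(0.082)), (232, np.float64(0.622), np.float64(0.081)), (266, np.float64(0.6644), np.float64(0.081)), (268, np.float64(0.6669), np.float64(0.081)), (270, np.float64(0.6694), np.float64(0.082)), (272, np.float64(0.672), np.float64(0.08)), (274, np.float64(0.6745), np.float64(0.08)), (276, np.float64(0.6789), np.float64(0.054)), (278, np.float64(0.6817), np.float64(0.052)), (280, np.float64(0.688), np.float64(0.01)), (282, np.float64(0.6908), np.float64(0.012)), (284, np.float64(0.6939), np.float64(0.01)), (286, np.float64(0.6967), np.float64(0.012)), (288, np.float64(0.6999), np.float64(0.01)), (290, np.float64(0.7028), np.float64(0.01)), (292, np.float64(0.7071), np.float64(-0.001))]
```

View pics/t13.png

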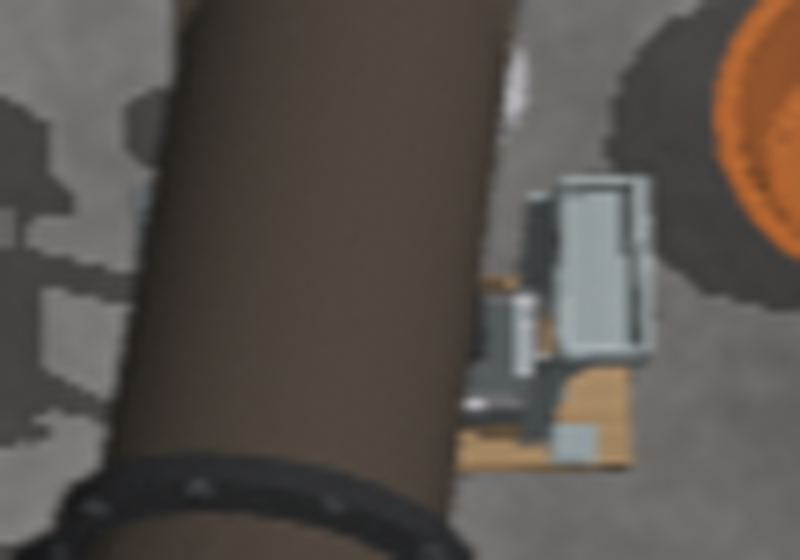

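{"fn": "step_arm", "kwargs": {"series": [[[0.0918, -0.001, 0, -0.03, 0], [0.0918, -0.001, 0, -0.06, 0], [0.0918, -0.001, 0, -0.09, 0], [0.0918, -0.001, 0, -0.12, 0], [0.0918, -0.001, 0, -0.15, 0], [0.0918, -0.001, 0, -0.18, 0], [0.0918, -0.001, 0, -0.21, 0], [0.0918, -0.001, 0, -0.23, 0], [0.0918, -0.001, 0, -0.24, 0], [0.0918, -0.001, 0, -0.242, 0], [0.0918, -0.001, 0, -0.242, 0], [0.0918, -0.001, 0, -0.242, 0]]], "squeeze": 15}}

```text
clock: 34.03
position: [0.6525, 0.0211, 0.0723]
ee_rot: [2.207, 2.227, 0.013]
force: [1.0, 0.7, 0.2]
width: 1.002
```

{"fn": "step_arm", "kwargs": {"series": [[[0.05, 0, 0, 0, 0], [0.05, 0, 0, 0, 0], [0.05, 0, 0, 0, 0], [0.05, 0, 0, 0, 0], [0.05, 0, 0, 0, 0], [0.05, 0, 0, 0, 0], [0.05, 0, 0, 0, 0], [0.05, 0, 0, 0, 0]]]}}

```text
clock: 34.7
position: [0.6521, 0.0212, 0.0725]
ee_rot: [2.207, 2.228, 0.013]
force: [-4.0, -0.6, 5.8]
width: 0.653
```

```bash
python3 - <<'E'
from h import *
o=observe(); M=R.from_rotvec(o["ee_rot"]).as_matrix(); print(o["position"],o["force"],o["width"],M[:,2].round(4))
p,d,c=snap("wrist"); save("w14.png",p)
E
```

```text
[0.65205651 0.02116655 0.07245401] [-3.96694417 -0.57780211  5.75672228] 0.6533083425837182 [ 0.0096  0.0019 -1.    ]
```

View pics/w14.png

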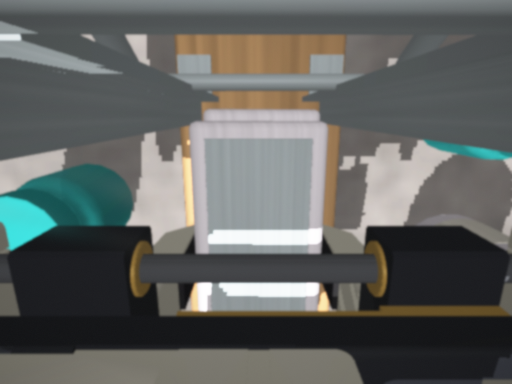

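```bash
python3 - <<'E'
from h import *
p,d,c=snap("wrist"); W=cloud(d,c); print(observe()["position"])
for u in (225,260,295): print([(v,W[v,u].round(4).tolist()) for v in range(104,132,2)])
for v in (115,150,200): 
  print(v,[(u,W[v,u].round(4).tolist()) for u in (*range(180,210,3),*range(312,345,3))])
E
```

```text
[0.65206519 0.02116674 0.07244197]
[(104, [0.6302, 0.0942, 0.0113]), (106, [0.6301, 0.093, 0.0109]), (108, [0.6301, 0.0918, 0.0108]), (110, [0.634, 0.0902, 0.0529]), (112, [0.6339, 0.0892, 0.0524]), (114, [0.6341, 0.0883, 0.0543]), (116, [0.634, 0.0873, 0.0533]), (118, [0.6339, 0.0863, 0.0531]), (120, [0.634, 0.0853, 0.0539]), (122, [0.6364, 0.0851, 0.08]), (124, [0.6364, 0.0842, 0.08]), (126, [0.6365, 0.0835, 0.0813]), (128, [0.6365, 0.0826, 0.0812]), (130, [0.6366, 0.0819, 0.0824])]
[(104, [0.6521, 0.0945, 0.0099]), (106, [0.6522, 0.0932, 0.0108]), (108, [0.6522, 0.092, 0.0107]), (110, [0.6516, 0.0904, 0.0521]), (112, [0.6516, 0.0894, 0.0531]), (114, [0.6516, 0.0884, 0.0528]), (116, [0.6516, 0.0875, 0.0536]), (118, [0.6516, 0.0865, 0.055]), (120, [0.6516, 0.0855, 0.0524]), (122, [0.6512, 0.0852, 0.0796]), (124, [0.6512, 0.0844, 0.0815]), (126, [0.6512, 0.0836, 0.0816]), (128, [0.6512, 0.0828, 0.0822]), (130, [0.6512, 0.0819, 0.0805])]
[(104, [0.6742, 0.0946, 0.0111]), (106, [0.6742, 0.0934, 0.0112]), (108, [0.6743, 0.0922, 0.0107]), (110, [0.6691, 0.0905, 0.053]), (112, [0.6692, 0.
[... 1690 characters left out ...]
0.0006])]
200 [(180, [0.5958, 0.0283, -0.0002]), (183, [0.598, 0.0284, 0.0]), (186, [0.6024, 0.0312, 0.0099]), (189, [0.6047, 0.0315, 0.0112]), (192, [0.6069, 0.0318, 0.012]), (195, [0.6224, 0.0509, 0.0804]), (198, [0.6238, 0.051, 0.0807]), (201, [0.6253, 0.0513, 0.0817]), (204, [0.6266, 0.0511, 0.0811]), (207, [0.628, 0.0514, 0.082]), (312, [0.6747, 0.0515, 0.0815]), (315, [0.6761, 0.0515, 0.0813]), (318, [0.6774, 0.0515, 0.0815]), (321, [0.6789, 0.0514, 0.0809]), (324, [0.6809, 0.0506, 0.0781]), (327, [0.6986, 0.0319, 0.0104]), (330, [0.7003, 0.0322, 0.0115]), (333, [0.7025, 0.0321, 0.0109]), (336, [0.7076, 0.029, -0.0003]), (339, [0.71, 0.0288, -0.0012]), (342, [0.7123, 0.0286, -0.0017])]
```

{"fn": "step_arm", "kwargs": {"series": [[[0.05, 0, 0, 0.002, 0], [0.05, 0, 0, 0.004, 0], [0.05, 0.0005, 0.002, 0.005, 0], [0.05, 0.001, 0.004, 0.005, 0], [0.05, 0.001, 0.005, 0.005, 0], [0.05, 0.001, 0.005, 0.005, 0], [0.05, 0.001, 0.005, 0.005, 0]]], "squeeze": 20}}

```text
clock: 35.38
position: [0.653, 0.0264, 0.0773]
ee_rot: [2.207, 2.228, 0.013]
force: [1.0, -0.5, -0.9]
width: 0.652
```

```bash
python3 - <<'E'
from h import *
p,d,c=snap("wrist"); save("w15.png",p); W=cloud(d,c); print(observe()["position"],observe()["force"])
for u in (225,260,295): print([(v,W[v,u].round(4).tolist()) for v in range(104,132,3)])
for v in (150,200):
  w=W[v]; m=(w[:,2]>.075)&(w[:,2]<.1)&(w[:,0]>.6)&(w[:,0]<.7); print(w[m][:,0].min(),w[m][:,0].max())
E
```

```text
[0.65301019 0.02622813 0.07730525] [-0.74384734  0.80801082 -1.3313132 ]
[(104, [0.6385, 0.0973, 0.096]), (107, [0.6306, 0.0977, 0.0115]), (110, [0.6306, 0.0959, 0.0119]), (113, [0.6306, 0.094, 0.012]), (116, [0.6306, 0.0921, 0.0118]), (119, [0.6342, 0.0909, 0.0514]), (122, [0.6374, 0.0903, 0.0858]), (125, [0.6374, 0.0891, 0.0861]), (128, [0.6375, 0.0879, 0.0865]), (131, [0.6374, 0.0866, 0.0861])]
[(104, [0.6519, 0.0974, 0.0959]), (107, [0.6531, 0.0979, 0.0109]), (110, [0.6532, 0.0961, 0.0111]), (113, [0.6532, 0.0942, 0.0113]), (116, [0.6532, 0.0923, 0.0111]), (119, [0.6526, 0.0911, 0.0509]), (122, [0.6521, 0.0904, 0.0852]), (125, [0.6521, 0.0892, 0.0855]), (128, [0.6521, 0.088, 0.0868]), (131, [0.6522, 0.0867, 0.0859])]
[(104, [0.6654, 0.0976, 0.0949]), (107, [0.6757, 0.0981, 0.0115]), (110, [0.6759, 0.0963, 0.0107]), (113, [0.6759, 0.0944, 0.0109]), (116, [0.6759, 0.0925, 0.0114]), (119, [0.6712, 0.0912, 0.0501]), (122, [0.667, 0.0905, 0.0845]), (125, [0.6669, 0.0893, 0.0854]), (128, [0.667, 0.0881, 0.0848]), (131, [0.667, 0.0868, 0.0855])]
0.6216056835983964 0.680825050358461
0.6221177779176672 0.6819908440968176
```

{"fn": "step_arm", "kwargs": {"series": [[[0.05, 0, 0, -0.002, 0], [0.05, 0, 0, -0.0035, 0], [0.05, 0, 0, -0.0045, 0], [0.05, 0, 0, -0.0045, 0], [0.064, 0, 0, -0.0045, 0], [0.07, 0, 0, -0.0045, 0], [0.08, 0, 0, -0.0045, 0], [0.0918, 0, 0, -0.0045, 0], [0.0918, 0, 0, -0.0045, 0], [0.0918, 0, 0, -0.0045, 0], [0.0918, 0, 0, -0.0045, 0]]]}}

```text
clock: 36.35
position: [0.653, 0.0262, 0.0729]
ee_rot: [2.207, 2.228, 0.012]
force: [0.1, 0.3, -0.0]
width: 0.996
```

```bash
python3 - <<'E'
from h import *
p,d,c=snap("wrist"); save("w16.png",p); W=cloud(d,c); o=observe(); print(o["position"],o["force"],o["width"])
for u in (225,260,295): print([(v,W[v,u].round(4).tolist()) for v in range(104,132,3)])
for v in (150,200):
  w=W[v]; m=(w[:,2]>.075)&(w[:,2]<.1)&(w[:,0]>.6)&(w[:,0]<.7); print(w[m][:,0].min(),w[m][:,0].max())
E
```

```text
[0.65302642 0.02622207 0.07283866] [-0.00767941 -0.25152662  0.29034497] 0.9958604926696869
[(104, [0.6388, 0.097, 0.0943]), (107, [0.6311, 0.0975, 0.0113]), (110, [0.6311, 0.0956, 0.0117]), (113, [0.6311, 0.0938, 0.0122]), (116, [0.631, 0.092, 0.0119]), (119, [0.6347, 0.0908, 0.0516]), (122, [0.6372, 0.0901, 0.0786]), (125, [0.6373, 0.0889, 0.0804]), (128, [0.6375, 0.0877, 0.082]), (131, [0.6374, 0.0864, 0.0812])]
[(104, [0.6519, 0.0971, 0.0951]), (107, [0.6531, 0.0977, 0.011]), (110, [0.6531, 0.0959, 0.0106]), (113, [0.6531, 0.094, 0.0117]), (116, [0.6532, 0.0922, 0.011]), (119, [0.6526, 0.091, 0.0504]), (122, [0.6522, 0.0902, 0.0794]), (125, [0.6522, 0.089, 0.0817]), (128, [0.6522, 0.0878, 0.0806]), (131, [0.6522, 0.0866, 0.0814])]
[(104, [0.6647, 0.0972, 0.0968]), (107, [0.6752, 0.0979, 0.0114]), (110, [0.6752, 0.096, 0.0119]), (113, [0.6754, 0.0942, 0.0109]), (116, [0.6755, 0.0924, 0.0109]), (119, [0.6706, 0.0911, 0.0509]), (122, [0.6671, 0.0904, 0.0797]), (125, [0.6669, 0.0892, 0.0813]), (128, [0.6669, 0.088, 0.0819]), (131, [0.6671, 0.0866, 0.0803])]
0.6215685697822307 0.6812649530726287
0.6220830933758652 0.6812006831060543
```

View pics/w16.png

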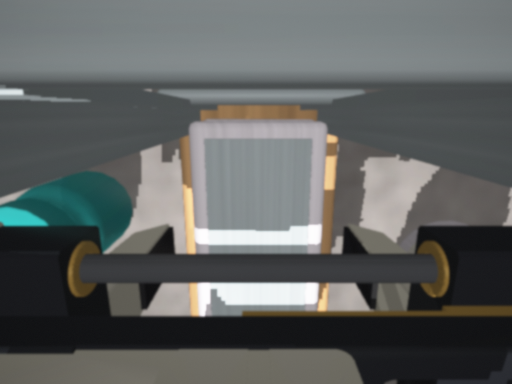

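Aligned to about 1 mm after release. I rise slowly.

{"fn": "step_arm", "kwargs": {"series": [[[0.0918, 0, 0, 0.01, 0], [0.0918, 0, 0, 0.02, 0], [0.0918, 0, 0, 0.03, 0], [0.0918, 0, 0, 0.04, 0], [0.0918, 0, 0, 0.055, 0], [0.0918, 0, 0, 0.07, 0], [0.0918, 0, 0, 0.085, 0], [0.0918, 0, 0, 0.1, 0], [0.0918, 0, 0, 0.115, 0], [0.0918, 0, 0, 0.13, 0], [0.0918, 0, 0, 0.15, 0], [0.0918, 0, 0, 0.17, 0], [0.0918, 0, 0, 0.19, 0], [0.0918, 0, 0, 0.21, 0], [0.0918, 0, 0, 0.23, 0], [0.0918, 0, 0, 0.245, 0], [0.0918, 0, 0, 0.245, 0]]]}}

```text
clock: 37.82
position: [0.6543, 0.0256, 0.3226]
ee_rot: [2.205, 2.225, 0.02]
force: [-0.2, 0.2, 0.5]
width: 0.998
```

```bash
python3 - <<'E'
from h import *
p,d,c=snap("wrist"); save("w17.png",p); W=cloud(d,c); o=observe(); print(o["position"])
z=W[...,2]
m=(z>.07)&(z<.095)&(abs(W[...,0]-.652)<.045)&(abs(W[...,1]-.022)<.09); m[:100]=0
for v in (140,165,190): print(v,W[v][m[v]][:,0].min().round(4),W[v][m[v]][:,0].max().round(4),np.median(z[v][m[v]]).round(4))
E
```

```text
[0.65375372 0.02582001 0.32054483]
140 0.6224 0.6808 0.0818
165 0.6233 0.6817 0.0813
190 0.6227 0.6812 0.0813
```

View pics/w17.png

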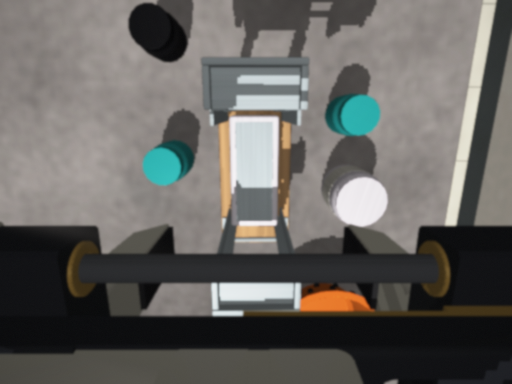

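The column is square. Now fetch the shelf.

{"fn": "step_arm", "kwargs": {"series": [[[0.0918, -0.183, 0.28, -0.02, 89.5], [0.0918, -0.183, 0.28, -0.02, 89.5], [0.0918, -0.183, 0.28, -0.02, 89.5], [0.0918, -0.183, 0.28, -0.02, 89.5], [0.0918, -0.183, 0.28, -0.02, 89.5], [0.0918, -0.183, 0.28, -0.02, 89.5], [0.0918, -0.183, 0.28, -0.02, 89.5], [0.0918, -0.183, 0.28, -0.02, 89.5], [0.0918, -0.183, 0.28, -0.02, 89.5], [0.0918, -0.183, 0.28, -0.02, 89.5], [0.0918, -0.183, 0.28, -0.02, 89.5], [0.0918, -0.183, 0.28, -0.02, 89.5], [0.0918, -0.183, 0.28, -0.02, 89.5], [0.0918, -0.183, 0.28, -0.02, 89.5], [0.0918, -0.183, 0.28, -0.02, 89.5], [0.0918, -0.183, 0.28, -0.02, 89.5], [0.0918, -0.183, 0.28, -0.02, 89.5]]]}}

```text
clock: 39.28
position: [0.4706, 0.3057, 0.3004]
ee_rot: [-0.002, -3.139, -0.021]
force: [0.2, -1.2, 0.2]
width: 1.003
```

```bash
python3 - <<'E'
from h import *
o=observe(); print(o["position"],o["joints"].round(2)); M=R.from_rotvec(o["ee_rot"]).as_matrix(); print("yaw",np.degrees(np.arctan2(M[1,1],M[0,1])),M[:,2].round(4))
p,d,c=snap("wrist"); save("w18.png",p); W=cloud(d,c); z=W[...,2]
hsv=cv2.cvtColor(p,cv2.COLOR_RGB2HSV)
m=(z>.008)&(z<.022)&(hsv[...,1]>70); m[245:]=0; print("wrist",rect(W,m))
p,d,c=snap("top"); save("t18.png",p,(130,110,330,270),4); W=cloud(d,c); z=W[...,2]; hsv=cv2.cvtColor(p,cv2.COLOR_RGB2HSV)
m=(z>.006)&(z<.024)&(hsv[...,1]>90); m[:185]=0;m[250:]=0;m[:,:170]=0;m[:,210:]=0; print("top",m.sum(),rect(W,m))
E
```

```text
[0.47061613 0.30570353 0.30037641] [-0.85  0.28  0.24  1.66 -0.08  1.2   0.98]
yaw 89.91973318450763 [-0.0024  0.0134 -0.9999]
wrist ((476.4315490722656, 354.31591796875), (647.4268188476562, 216.6015625), 84.88124084472656)
top 201 ((444.7371826171875, 288.3724365234375), (112.49640655517578, 50.977577209472656), 31.68425750732422)
```

View pics/w18.png

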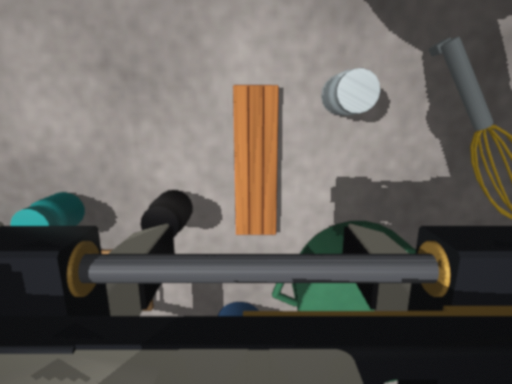

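View pics/t18.png

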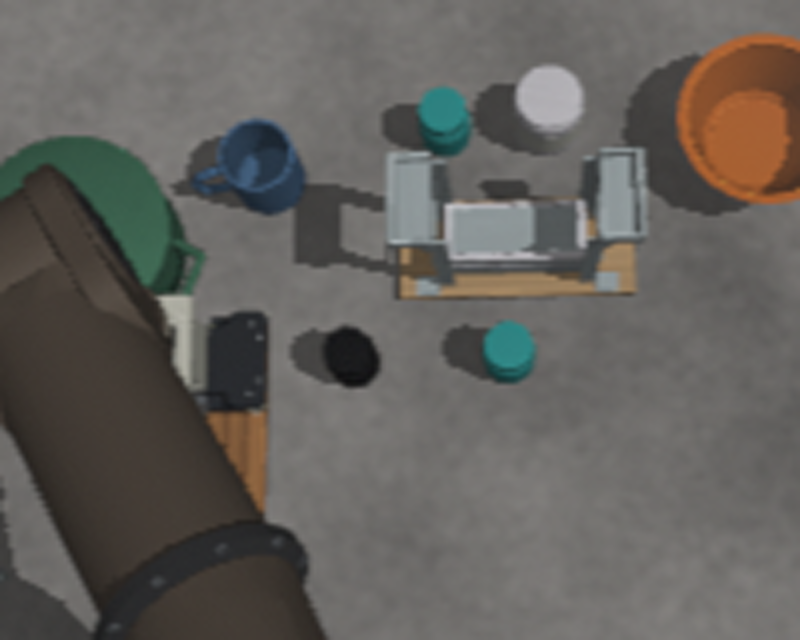

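```bash
python3 - <<'E'
from h import *
p,d,c=snap("wrist"); W=cloud(d,c)
hsv=cv2.cvtColor(p,cv2.COLOR_RGB2HSV)
m=(hsv[...,1]>100)&(hsv[...,0]<25); m[:75]=0;m[243:]=0;m[:,:225]=0;m[:,290:]=0; print("shelf",rect(W,m),np.nanmedian(W[m][:,2]))
E
```

```text
shelf ((472.7809753417969, 305.84942626953125), (60.92491912841797, 213.88650512695312), 89.81306457519531) 0.01309425724068175
```

{"fn": "step_arm", "kwargs": {"series": [[[0.0918, 0.0005, 0, -0.03, 0], [0.0918, 0.0005, 0, -0.06, 0], [0.0918, 0.0005, 0, -0.09, 0], [0.0918, 0.0005, 0, -0.12, 0], [0.0918, 0.0005, 0, -0.15, 0], [0.0918, 0.0005, 0, -0.18, 0]]], "squeeze": 35}}

```text
clock: 39.93
position: [0.4712, 0.3059, 0.1193]
ee_rot: [-0.001, -3.14, -0.022]
force: [-0.6, 0.3, -0.7]
width: 0.999
```

{"fn": "step_arm", "kwargs": {"series": [[[0.0918, 0, 0, -0.03, 0], [0.0918, 0, 0, -0.06, 0], [0.0918, 0, 0, -0.08, 0], [0.0918, 0, 0, -0.092, 0], [0.0918, 0, 0, -0.098, 0], [0.0918, 0, 0, -0.1015, 0], [0.0918, 0, 0, -0.1015, 0], [0.0918, 0, 0, -0.1015, 0]]]}}

```text
clock: 40.6
position: [0.4719, 0.3064, 0.0189]
ee_rot: [-0.001, -3.141, -0.023]
force: [-0.2, -0.2, 0.6]
width: 1.001
```

{"fn": "step_arm", "kwargs": {"series": [[[0.05, 0, 0, 0, 0], [0.05, 0, 0, 0, 0], [0.05, 0, 0, 0, 0], [0.05, 0, 0, 0, 0], [0.05, 0, 0, 0, 0], [0.05, 0, 0, 0, 0], [0.05, 0, 0, 0, 0], [0.05, 0, 0, 0, 0]]]}}

```text
clock: 41.27
position: [0.4719, 0.3064, 0.0191]
ee_rot: [-0.001, -3.141, -0.024]
force: [-1.0, -0.4, 4.1]
width: 0.649
```

{"fn": "step_arm", "kwargs": {"series": [[[0.05, 0, 0, 0.015, 0], [0.05, 0, 0, 0.04, 0], [0.05, 0, 0, 0.08, 0], [0.05, 0, 0, 0.12, 0], [0.05, 0, 0, 0.16, 0], [0.05, 0, 0, 0.2, 0], [0.05, 0.01, -0.015, 0.24, -7], [0.05, 0.02, -0.03, 0.26, -14], [0.05, 0.035, -0.055, 0.26, -21], [0.05, 0.05, -0.08, 0.26, -28], [0.05, 0.065, -0.105, 0.26, -35], [0.05, 0.08, -0.13, 0.26, -42], [0.05, 0.1, -0.16, 0.26, -49], [0.05, 0.12, -0.19, 0.26, -56], [0.05, 0.14, -0.22, 0.26, -63], [0.05, 0.155, -0.245, 0.26, -70], [0.05, 0.17, -0.265, 0.26, -77], [0.05, 0.178, -0.28, 0.26, -84], [0.05, 0.1805, -0.285, 0.26, -89.7], [0.05, 0.1805, -0.285, 0.26, -89.7]]]}}

```text
clock: 42.93
position: [0.6526, 0.0191, 0.2783]
ee_rot: [2.217, 2.21, 0.014]
force: [-0.6, 0.2, -0.4]
width: 0.646
```

{"fn": "step_arm", "kwargs": {"series": [[[0.05, 0, 0, 0, 0], [0.05, 0, 0, 0, 0]]]}}

```text
clock: 43.1
position: [0.6521, 0.0198, 0.2777]
ee_rot: [2.214, 2.215, 0.013]
force: [0.4, 0.1, -1.5]
width: 0.647
```

```bash
cat > sh.py <<'E'
from h import *
import sys
o=observe(); print(o["position"],o["force"]); M=R.from_rotvec(o["ee_rot"]).as_matrix(); print("yaw",np.degrees(np.arctan2(M[1,1],M[0,1])),M[:,2].round(4))
p,d,c=snap("wrist"); save(sys.argv[1],p); W=cloud(d,c); z=W[...,2]
hsv=cv2.cvtColor(p,cv2.COLOR_RGB2HSV)
m=(hsv[...,1]>100)&(hsv[...,0]<25)&(abs(z-(o["position"][2]-.005))<.015)&(abs(W[...,0]-.652)<.05); m[:,:150]=0;m[:,360:]=0
m[240:]=0
ys=np.where(m.any(1))[0]; print(ys.min(),"end y",np.nanmax(W[m][:,1]))
for v in range(ys.min()+4,236,25):
    k=np.where(m[v])[0]; print(v,k.min(),k.max(),W[v,k.min()].round(4),W[v,k.max()].round(4))
E
python3 sh.py w19.png
```

```text
[0.6521253  0.01981143 0.27773193] [ 0.41895172  0.10068691 -1.46211755]
yaw 0.01986869398042415 [ 0.013  -0.0013 -0.9999]
25 end y 0.1247780719132848
29 191 326 [0.6221 0.1227 0.271 ] [0.6807 0.1229 0.2711]
54 193 324 [0.6224 0.1128 0.2708] [0.6803 0.1128 0.2714]
79 194 323 [0.6224 0.1023 0.2713] [0.6804 0.1023 0.2717]
104 195 321 [0.6223 0.0915 0.2714] [0.6799 0.0915 0.2725]
129 196 320 [0.6221 0.0803 0.2709] [0.6801 0.0803 0.2721]
154 197 319 [0.6221 0.0686 0.2716] [0.6803 0.0685 0.2716]
179 199 317 [0.6224 0.0564 0.2712] [0.6801 0.0562 0.2708]
204 200 317 [0.6223 0.0437 0.2712] [0.6807 0.0434 0.2708]
229 199 317 [0.6204 0.029  0.2673] [0.6817 0.0294 0.2692]
```

View pics/w19.png

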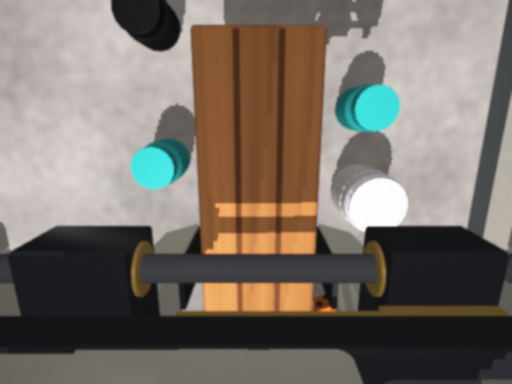

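{"fn": "step_arm", "kwargs": {"series": [[[0.05, 0.001, 0.001, -0.01, 0.4], [0.05, 0.001, 0.001, -0.02, 0.4], [0.05, 0.001, 0.001, -0.03, 0.4], [0.05, 0.001, 0.001, -0.04, 0.4], [0.05, 0.001, 0.001, -0.048, 0.4], [0.05, 0.001, 0.001, -0.05, 0.4], [0.05, 0.001, 0.001, -0.05, 0.4], [0.05, 0.001, 0.001, -0.05, 0.4]]]}}

```text
clock: 43.82
position: [0.6533, 0.0209, 0.228]
ee_rot: [2.206, 2.222, 0.014]
force: [0.8, -0.4, -1.8]
width: 0.647
```

```bash
python3 sh.py w20.png; python3 - <<'E'
from h import *
p,d,c=snap("top"); save("t20.png",p,(210,130,310,195),8)
p,d,c=snap("side"); save("s20.png",p,(240,130,350,250),5)
E
```

```text
[0.65329226 0.0209388  0.22802853] [ 0.81675088 -0.44679919 -1.77917115]
yaw 0.424241020351546 [ 0.0134 -0.001  -0.9999]
25 end y 0.1255832348084852
29 191 326 [0.6225 0.1237 0.2212] [0.6811 0.1241 0.2218]
54 192 324 [0.6224 0.1137 0.2208] [0.6807 0.114  0.2225]
79 194 323 [0.623  0.1032 0.2221] [0.6811 0.1037 0.2215]
104 195 321 [0.623  0.0924 0.2221] [0.6809 0.0929 0.2212]
129 196 320 [0.6228 0.0812 0.221 ] [0.6808 0.0816 0.2225]
154 197 319 [0.6226 0.0694 0.2205] [0.6812 0.0698 0.2215]
179 199 317 [0.6234 0.0574 0.2219] [0.6808 0.0577 0.2221]
204 200 316 [0.6233 0.0448 0.2219] [0.681  0.045  0.2222]
229 199 317 [0.6214 0.0297 0.2171] [0.6831 0.0301 0.2178]
```

View pics/w20.png

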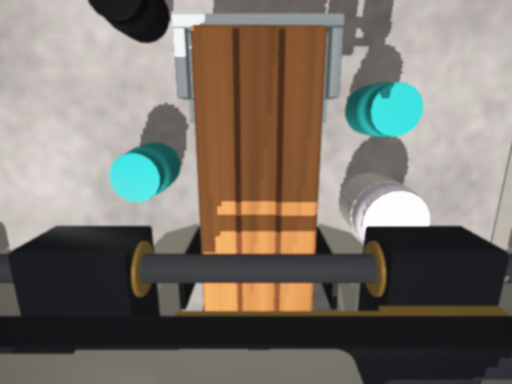

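View pics/s20.png

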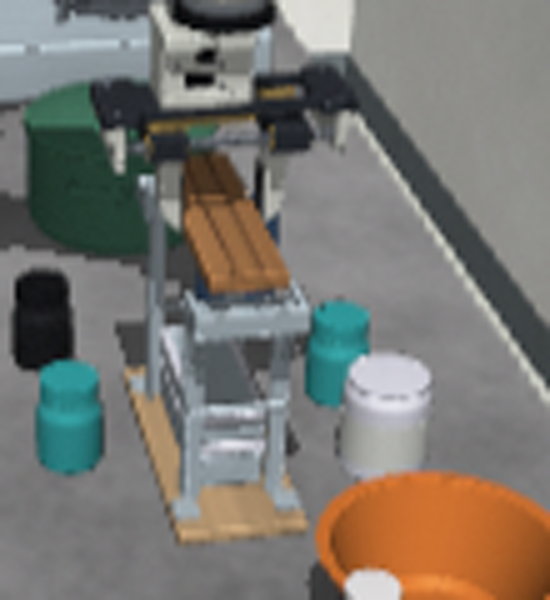

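{"fn": "step_arm", "kwargs": {"series": [[[0.05, 0, 0, -0.005, 0], [0.05, 0, 0, -0.01, 0], [0.05, 0, 0, -0.014, 0], [0.05, 0, 0, -0.017, 0], [0.05, 0, 0, -0.0185, 0], [0.05, 0, 0, -0.0185, 0], [0.05, 0, 0, -0.0185, 0]]]}}

```text
clock: 44.55
position: [0.6535, 0.021, 0.21]
ee_rot: [2.206, 2.222, 0.015]
force: [0.3, -0.3, -1.3]
width: 0.646
```

```bash
python3 sh.py w21.png
```

```text
[0.65350223 0.02095807 0.2099993 ] [ 0.3236813  -0.34882554 -1.26583529]
yaw 0.4257245708584278 [ 1.420e-02 -8.000e-04 -9.999e-01]
25 end y 0.1255002645641675
29 192 325 [0.6233 0.1236 0.2037] [0.6808 0.124  0.2044]
54 193 324 [0.6231 0.1137 0.2029] [0.681  0.114  0.2044]
79 194 323 [0.6231 0.1033 0.203 ] [0.6814 0.1037 0.2031]
104 194 322 [0.6224 0.0924 0.2021] [0.6819 0.0929 0.2017]
129 196 320 [0.6233 0.0812 0.2048] [0.681  0.0816 0.2049]
154 197 319 [0.6229 0.0694 0.2027] [0.6816 0.0697 0.2025]
179 199 318 [0.6235 0.0572 0.2031] [0.6816 0.0576 0.2037]
204 200 316 [0.6236 0.0447 0.2038] [0.6813 0.0449 0.2038]
229 199 317 [0.6217 0.0299 0.1995] [0.6832 0.0305 0.2007]
```

View pics/w21.png

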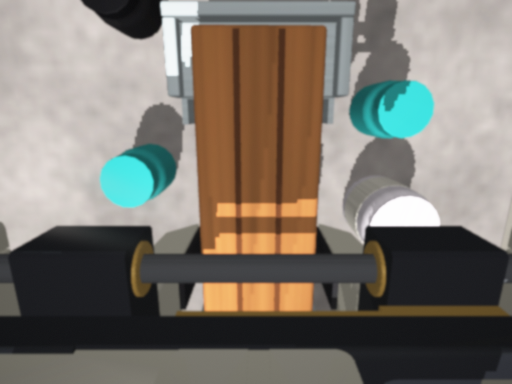

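Shelf centred between the upstands (top of the board at z 0.2035). Lower 1 mm, release, and rise slowly.

{"fn": "step_arm", "kwargs": {"series": [[[0.05, 0, 0, -0.001, 0], [0.05, 0, 0, -0.0012, 0], [0.05, 0, 0, -0.0012, 0], [0.064, 0, 0, -0.0012, 0], [0.07, 0, 0, -0.0012, 0], [0.08, 0, 0, -0.0012, 0], [0.0918, 0, 0, -0.0012, 0], [0.0918, 0, 0, -0.0012, 0], [0.0918, 0, 0, -0.0012, 0], [0.0918, 0, 0, -0.0012, 0], [0.0918, 0, 0, 0.01, 0], [0.0918, 0, 0, 0.025, 0], [0.0918, 0, 0, 0.045, 0], [0.0918, 0, 0, 0.065, 0], [0.0918, 0, 0, 0.09, 0], [0.0918, 0, 0, 0.12, 0], [0.0918, 0, 0, 0.14, 0], [0.0918, 0, 0, 0.14, 0]]]}}

```text
clock: 46.1
position: [0.6553, 0.0201, 0.356]
ee_rot: [2.202, 2.218, 0.024]
force: [-0.2, 0.7, 0.4]
width: 0.995
```

```bash
python3 - <<'E'
from h import *
o=observe(); print(o["position"],o["force"],o["width"])
p,d,c=snap("wrist"); save("w22.png",p); W=cloud(d,c); z=W[...,2]
hsv=cv2.cvtColor(p,cv2.COLOR_RGB2HSV)
m=(z>.196)&(z<.211)&(hsv[...,1]>100)&(abs(W[...,0]-.652)<.05)
for v in (90,150,210,285):
    k=np.where(m[v,200:330])[0]+200; print(v,W[v,k.min()].round(4),W[v,k.max()].round(4)) if len(k) else 0
for u in (245,262,280):
    k=np.where(m[:,u])[0]; print(u,W[k.min(),u].round(4),W[k.max(),u].round(4))
E
```

```text
[0.6552621  0.02011673 0.3560381 ] [-0.2109142   0.67859201  0.38525807] 0.9953421884456667
90 [0.6236 0.1074 0.2026] [0.6802 0.1078 0.2038]
150 [0.6232 0.0536 0.2018] [0.6819 0.0539 0.2023]
210 [ 0.624  -0.0053  0.2033] [ 0.6815 -0.0055  0.2025]
285 [ 0.6971 -0.0917  0.1982] [ 0.6971 -0.0917  0.1982]
245 [0.6452 0.1252 0.2035] [ 0.6445 -0.0509  0.2023]
262 [0.6603 0.1254 0.2025] [ 0.662  -0.0508  0.2026]
280 [0.6762 0.1255 0.2032] [ 0.6805 -0.0503  0.2039]
```

View pics/w22.png

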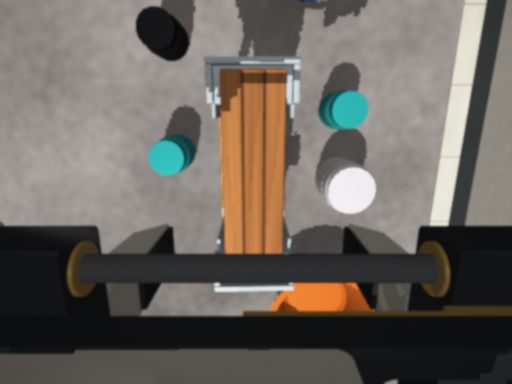

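The shelf is seated level at z≈0.203, in between the upstands. Now the jar.

{"fn": "step_arm", "kwargs": {"series": [[[0.0918, -0.276, 0.402, -0.03, 0], [0.0918, -0.276, 0.402, -0.03, 0], [0.0918, -0.276, 0.402, -0.03, 0], [0.0918, -0.276, 0.402, -0.03, 0], [0.0918, -0.276, 0.402, -0.03, 0], [0.0918, -0.276, 0.402, -0.03, 0], [0.0918, -0.276, 0.402, -0.03, 0], [0.0918, -0.276, 0.402, -0.03, 0], [0.0918, -0.276, 0.402, -0.03, 0], [0.0918, -0.276, 0.402, -0.03, 0], [0.0918, -0.276, 0.402, -0.03, 0], [0.0918, -0.276, 0.402, -0.03, 0], [0.0918, -0.276, 0.402, -0.03, 0], [0.0918, -0.276, 0.402, -0.03, 0], [0.0918, -0.276, 0.402, -0.03, 0], [0.0918, -0.276, 0.402, -0.03, 0]]], "squeeze": 20}}

```text
clock: 47.48
position: [0.3797, 0.4208, 0.3235]
ee_rot: [2.206, 2.216, 0.021]
force: [0.3, 0.1, -0.3]
width: 1.004
```

```bash
python3 - <<'E'
from h import *
o=observe(); print(o["position"],o["joints"].round(2)); M=R.from_rotvec(o["ee_rot"]).as_matrix(); print(M[:,2].round(4))
p,d,c=snap("wrist"); save("w23.png",p); W=cloud(d,c); z=W[...,2]
m=(z>.07)&(z<.09)&(abs(W[...,0]-.38)<.05)&(abs(W[...,1]-.42)<.05); print(m.sum(),rect(W,m),np.nanmean(W[m],0))
p,d,c=snap("top"); save("t23.png",p,(90,110,300,270),3.8); W=cloud(d,c); z=W[...,2]
m=(z>.07)&(z<.09)&(abs(W[...,0]-.38)<.05)&(abs(W[...,1]-.42)<.05); print(m.sum(),np.nanmean(W[m],0) if m.sum() else 0)
E
```

```text
[0.37973982 0.42077573 0.32352602] [-1.37  0.29  0.57  1.63 -0.15  1.25 -0.77]
[ 0.0198 -0.0012 -0.9998]
1132 ((377.7275390625, 421.5527648925781), (46.98523712158203, 46.72266387939453), 88.97622680664062) [0.37778836 0.42197565 0.07887269]
129 [0.37753077 0.42155574 0.07974578]
```

View pics/w23.png

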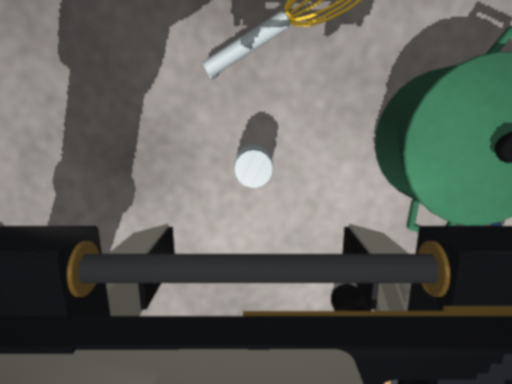

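View pics/t23.png

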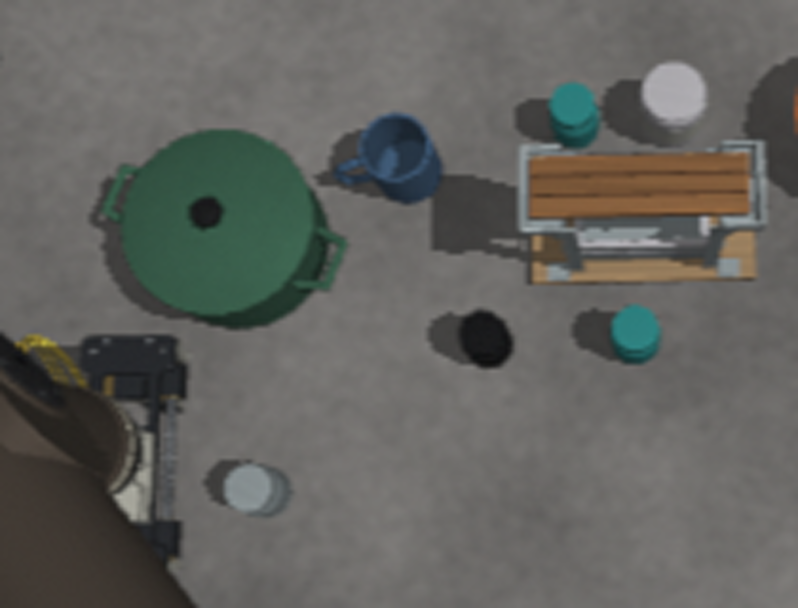

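{"fn": "step_arm", "kwargs": {"series": [[[0.0918, -0.001, 0.001, -0.03, 0], [0.0918, -0.001, 0.001, -0.06, 0], [0.0918, -0.001, 0.001, -0.09, 0], [0.0918, -0.001, 0.001, -0.12, 0], [0.0918, -0.001, 0.001, -0.15, 0], [0.0918, -0.001, 0.001, -0.18, 0], [0.0918, -0.001, 0.001, -0.21, 0], [0.0918, -0.001, 0.001, -0.235, 0], [0.0918, -0.001, 0.001, -0.255, 0], [0.0918, -0.001, 0.001, -0.27, 0], [0.0918, -0.001, 0.001, -0.28, 0], [0.0918, -0.001, 0.001, -0.2845, 0], [0.0918, -0.001, 0.001, -0.2845, 0], [0.0918, -0.001, 0.001, -0.2845, 0]]]}}

```text
clock: 48.75
position: [0.3793, 0.4221, 0.0398]
ee_rot: [2.207, 2.215, 0.023]
force: [0.4, 0.2, -0.1]
width: 0.995
```

{"fn": "step_arm", "kwargs": {"series": [[[0.045, 0, 0, 0, 0], [0.045, 0, 0, 0, 0], [0.045, 0, 0, 0, 0], [0.045, 0, 0, 0, 0], [0.045, 0, 0, 0, 0], [0.045, 0, 0, 0, 0], [0.045, 0, 0, 0, 0], [0.045, 0, 0, 0, 0], [0.045, 0, 0, 0, 0]]]}}

```text
clock: 49.5
position: [0.3792, 0.4222, 0.0399]
ee_rot: [2.207, 2.216, 0.022]
force: [-1.9, -0.4, 3.0]
width: 0.581
```

{"fn": "step_arm", "kwargs": {"series": [[[0.045, 0, 0, 0.015, 0], [0.045, 0, 0, 0.04, 0], [0.045, 0, 0, 0.07, 0], [0.045, 0, 0, 0.1, 0], [0.045, 0, 0, 0.13, 0], [0.045, 0, 0, 0.16, 0], [0.045, 0, 0, 0.19, 0], [0.045, 0, 0, 0.22, 0], [0.045, 0, 0, 0.25, 0], [0.045, 0, 0, 0.26, 0], [0.045, 0, 0, 0.26, 0]]]}}

```text
clock: 50.42
position: [0.3802, 0.4229, 0.3023]
ee_rot: [2.208, 2.216, 0.029]
force: [0.6, 0.6, -1.6]
width: 0.579
```

{"fn": "step_arm", "kwargs": {"series": [[[0.045, 0.01, -0.02, 0, 0], [0.045, 0.025, -0.045, 0, 0], [0.045, 0.045, -0.075, 0, 0], [0.045, 0.065, -0.105, 0, 0], [0.045, 0.085, -0.135, 0, 0], [0.045, 0.105, -0.165, 0, 0], [0.045, 0.13, -0.195, 0, 0], [0.045, 0.15, -0.225, 0, 0], [0.045, 0.17, -0.255, 0, 0], [0.045, 0.19, -0.285, 0, 0], [0.045, 0.21, -0.315, 0, 0], [0.045, 0.23, -0.34, 0, 0], [0.045, 0.25, -0.365, 0, 0], [0.045, 0.263, -0.385, 0, 0], [0.045, 0.27, -0.396, 0, 0], [0.045, 0.272, -0.398, 0, 0], [0.045, 0.272, -0.398, 0, 0], [0.045, 0.272, -0.398, 0, 0]]]}}

```text
clock: 51.92
position: [0.6515, 0.0266, 0.3013]
ee_rot: [2.208, 2.219, 0.029]
force: [0.3, -0.0, -1.6]
width: 0.581
```

```bash
python3 - <<'E'
from h import *
o=observe(); print(o["position"],o["force"],o["joints"].round(2)); M=R.from_rotvec(o["ee_rot"]).as_matrix(); print(M[:,2].round(4))
p,d,c=snap("side"); save("s24.png",p,(240,110,350,250),4.5)
p,d,c=snap("wrist"); save("w24.png",p)
E
```

```text
[0.65152694 0.02662225 0.30133272] [ 0.3331225  -0.01386217 -1.61340334] [-0.56  0.48  0.69  1.47 -0.32  1.28  0.16]
[ 0.0209  0.005  -0.9998]
```

View pics/s24.png

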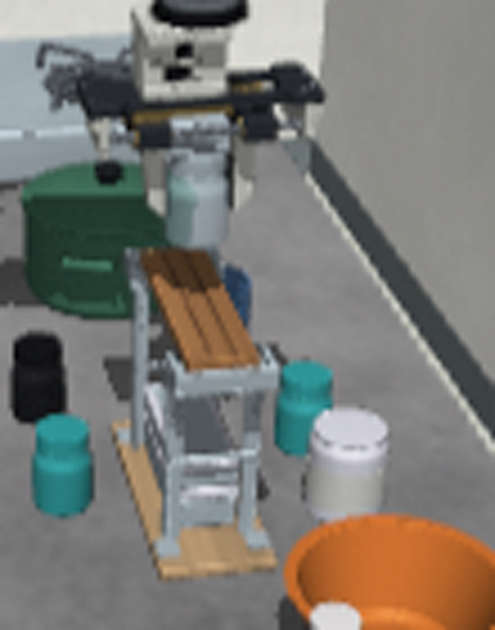

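View pics/w24.png

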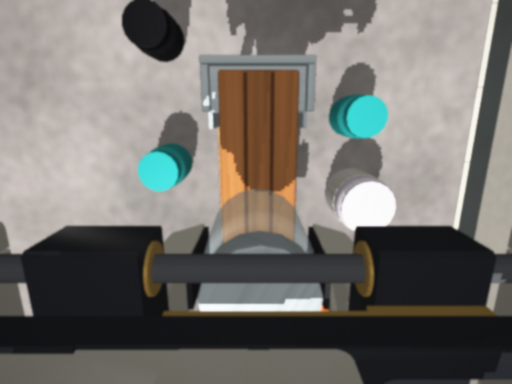

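{"fn": "step_arm", "kwargs": {"series": [[[0.045, 0.001, -0.003, -0.01, 0], [0.045, 0.001, -0.003, -0.02, 0], [0.045, 0.001, -0.003, -0.03, 0], [0.045, 0.001, -0.003, -0.04, 0], [0.045, 0.001, -0.003, -0.047, 0], [0.045, 0.001, -0.003, -0.052, 0], [0.045, 0.001, -0.003, -0.0545, 0], [0.045, 0.001, -0.003, -0.056, 0], [0.045, 0.001, -0.003, -0.056, 0], [0.045, 0.001, -0.003, -0.056, 0]]]}}

```text
clock: 52.85
position: [0.6528, 0.024, 0.2463]
ee_rot: [2.206, 2.22, 0.03]
force: [-0.3, 0.2, -2.0]
width: 0.582
```

{"fn": "step_arm", "kwargs": {"series": [[[0.045, 0, 0, -0.001, 0], [0.045, 0, 0, -0.002, 0], [0.045, 0, 0, -0.0022, 0], [0.045, 0, 0, -0.0022, 0]]]}}

```text
clock: 53.18
position: [0.6529, 0.024, 0.2442]
ee_rot: [2.206, 2.219, 0.031]
force: [0.8, 0.1, -2.7]
width: 0.58
```

{"fn": "step_arm", "kwargs": {"series": [[[0.045, 0, 0, -0.0006, 0], [0.045, 0, 0, -0.001, 0], [0.045, 0, 0, -0.001, 0], [0.045, 0, 0, -0.001, 0]]]}}

```text
clock: 53.52
position: [0.653, 0.0242, 0.244]
ee_rot: [2.205, 2.22, 0.032]
force: [-1.8, 0.6, 5.4]
width: 0.582
```

Contact (+5 N). Back off slightly, then release in small openings and rise slowly.

{"fn": "step_arm", "kwargs": {"series": [[[0.045, 0, 0, 0.0004, 0], [0.054, 0, 0, 0.0004, 0], [0.057, 0, 0, 0.0004, 0], [0.062, 0, 0, 0.0004, 0], [0.07, 0, 0, 0.0004, 0], [0.08, 0, 0, 0.0004, 0], [0.0918, 0, 0, 0.0004, 0], [0.0918, 0, 0, 0.0004, 0], [0.0918, 0, 0, 0.0004, 0], [0.0918, 0, 0, 0.0004, 0], [0.0918, 0, 0, 0.008, 0], [0.0918, 0, 0, 0.018, 0], [0.0918, 0, 0, 0.03, 0], [0.0918, 0, 0, 0.045, 0], [0.0918, 0, 0, 0.06, 0], [0.0918, 0, 0, 0.08, 0], [0.0918, 0, 0, 0.1, 0], [0.0918, 0, 0, 0.12, 0], [0.0918, 0, 0, 0.14, 0], [0.0918, 0, 0, 0.14, 0]]]}}

```text
clock: 55.18
position: [0.6543, 0.0234, 0.3899]
ee_rot: [2.202, 2.216, 0.04]
force: [0.1, 0.5, 0.5]
width: 0.999
```

{"fn": "step_arm", "kwargs": {"series": [[[0.0918, -0.25, 0.2, 0.03, 0], [0.0918, -0.25, 0.2, 0.03, 0], [0.0918, -0.25, 0.2, 0.03, 0], [0.0918, -0.25, 0.2, 0.03, 0], [0.0918, -0.25, 0.2, 0.03, 0], [0.0918, -0.25, 0.2, 0.03, 0], [0.0918, -0.25, 0.2, 0.03, 0], [0.0918, -0.25, 0.2, 0.03, 0], [0.0918, -0.25, 0.2, 0.03, 0], [0.0918, -0.25, 0.2, 0.03, 0], [0.0918, -0.25, 0.2, 0.03, 0], [0.0918, -0.25, 0.2, 0.03, 0]]]}}

```text
clock: 56.18
position: [0.4053, 0.2222, 0.4201]
ee_rot: [2.205, 2.213, 0.041]
force: [-0.2, -0.7, 0.5]
width: 1.001
```

```bash
python3 - <<'E'
from h import *
o=observe(); print(o["clock"],o["position"])
p,d,c=snap("side"); save("s25.png",p,(190,100,390,270),4)
p,d,c=snap("top"); save("t25.png",p,(90,100,400,270),2.5); W=cloud(d,c); z=W[...,2]
hsv=cv2.cvtColor(p,cv2.COLOR_RGB2HSV)
b=(abs(W[...,0]-.652)<.06)&(abs(W[...,1]-.022)<.13)
m=b&(z>.27)&(z<.3); print("jar",m.sum(),rect(W,m),np.nanmean(W[m],0))
m=b&(z>.197)&(z<.212)&(hsv[...,1]>100); print("shelf",rect(W,m),np.nanmedian(z[m]))
m=b&(z>.07)&(z<.095); print("tin",m.sum(),rect(W,m),np.nanmedian(z[m]))
E
```

```text
56.1833 [0.40529538 0.22217277 0.42011501]
jar 160 ((652.3319702148438, 26.97045135498047), (44.548397064208984, 47.825069427490234), 89.29867553710938) [0.65101824 0.02503731 0.28321701]
shelf ((653.0465698242188, 22.081443786621094), (60.962493896484375, 204.0651397705078), 0.2528053820133209) 0.20401085456804524
tin 290 ((633.4213256835938, 25.399368286132812), (41.68777847290039, 160.02101135253906), 0.12834075093269348) 0.08200796306032032
```

View pics/s25.png

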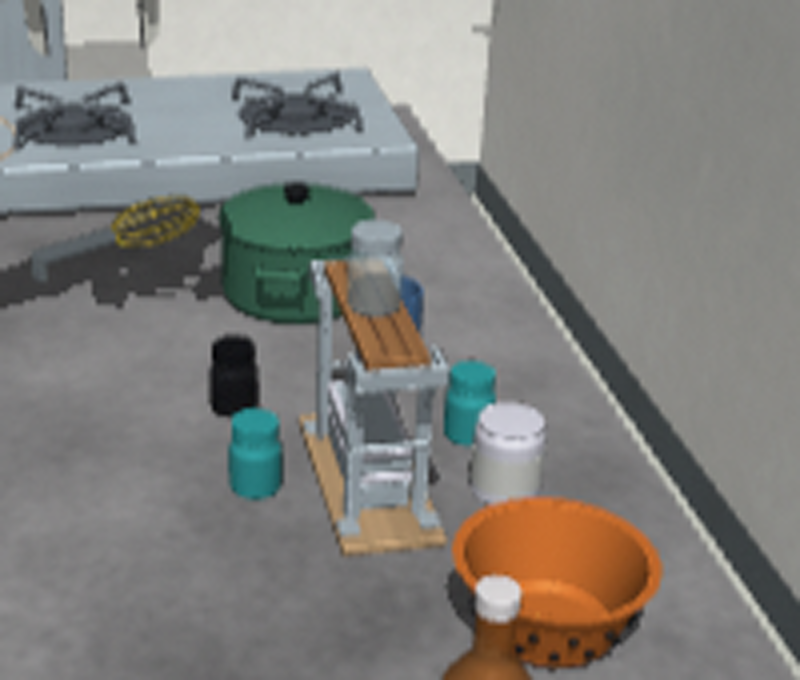

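View pics/t25.png

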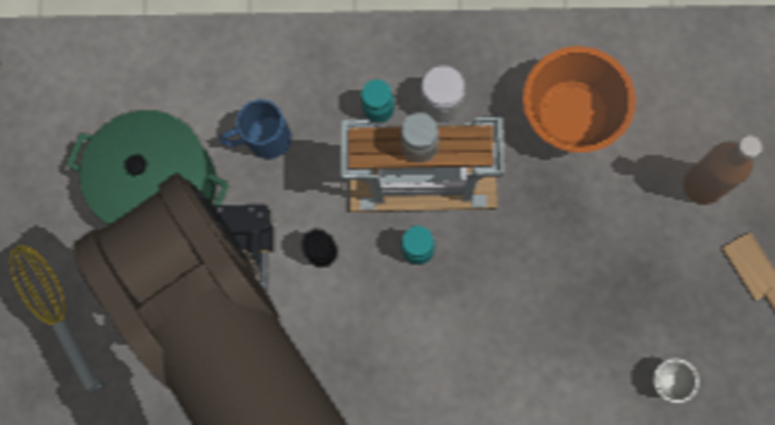

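Jar, shelf and column look right. One last comparison of the bystanders with the first picture, then hand in.

```bash
python3 - <<'E'
from h import *
W0=np.load("top0.npz")["W"]; p,d,c=snap("top"); W=cloud(d,c)
for n,(u,v,r,lo) in dict(turqF=(257,198,14,.05),turqB=(241,139,11,.06),black=(218,199,14,.05),milk=(267,134,10,.07),salt=(360,252,14,.02),colander=(321,140,30,.06),oil=(385,165,20,.1)).items():
    f=lambda W:np.nanmean(W[v-r:v+r,u-r:u+r][W[v-r:v+r,u-r:u+r,2]>lo],0)
    print(n,((f(W)-f(W0))*1000).round(1))
arm.sign_off(); print(observe()["clock"])
E
```

```text
turqF [-0.7  0.3 -1.1]
turqB [ 2.2  1.  -3.5]
black [ 0.5 -0.5  0.3]
milk [-0.6  0.1  0. ]
salt [-0.5 -0.1 -0.2]
colander [ 0.1 -1.2 -0.5]
oil [ 0.3 -0.1  0.9]
the job is handed in; nothing more can be done
the job is handed in; nothing more can be done
```

The job is done and handed in at about 56 s. I saw only two tins, one deep and one flat. I stood the jar on the counter and laid the shelf flat. I stacked the deep tin and then the flat tin between the rack's posts, put the shelf back, and stood the jar on it again.

**Mended along the way:** after its first release the flat tin sat about 5 mm off the deep one in x and y. I gripped it again and re-centred it. The next check put it within about 1 mm of the deep tin.

**Last checks:**
- **Shelf:** its top is at z 0.204 and it is centred at (0.653, 0.022), down between the upstands.
- **Jar:** it stands upright, with its cap at z 0.283, at about (0.651, 0.025).
- **Tins:** the top of the stack is at z 0.082, as it should be. The last clear view of the two tins' alignment was before the shelf went back, because the shelf now hides them from above.
- **Other things:** the seven I compared with the first picture had not moved, within measuring error. The rear turquoise jar read about 2 mm off sideways and 3.5 mm off in height; part of its view is hidden, and the robot never went near it. I did not measure the pot, mug, whisk or spatula. They look unmoved in the last pictures, though the arm covers part of the pot and only part of the spatula is in frame.

**Disagreements:** the wrist and top cameras differed by about 3 mm on where the tins stood. The gripper also gathered a tilt of up to about 2° over the run.

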